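# Strip a swing-out rotor cradle and sort its keepers

## Robot

A 6-joint arm with a two-finger parallel gripper is mounted at the origin on a cart in front of the work surface, level with it; the furniture and walls round the work are solid. World frame = base frame: x ahead of the robot, y to its left, z up, the work surface at z = 0. Lengths are in m, angles in degrees, forces in N, time in s.
With the tool pointing down it reaches from about 0.3 to 1 m from the base axis. Payload 5.1 kg.
Tool frame: the origin (TCP) lies midway between the tips of the shut fingers; the grasp point (between the pads) lies 19 mm behind it; z points along the fingers, y is the line along which they close (so a half turn about z gives the same grasp; the last joint's range is limited). The gripper opens to 95 mm and grips with 3 to 60 N. Pads are 20 mm wide; open, the fingers measure 119 mm over their backs; the gripper's body (75 mm by 180 mm) begins 59 mm behind the grasp point.
Start: joints at [-77.899, 7.093, 94.555, -0, 78.352, -4.733], TCP at [0.188, -0.622, 0.176] pointing down, gripper open.
Joint ranges: [-149.61, 149.61], [-58.7, 133.49], [1.44, 155.28], [-77.14, 257.14], [18.33, 153.61], [-166.67, 166.67]. Speed limits (degrees/s): [147.25, 147.25, 180, 180, 180, 180].

## Interface

Orientations are given as [roll, pitch, yaw] about the fixed x, y, z axes, in that order (R = Rz(yaw) Ry(pitch) Rx(roll)).
In Python, from bench import sensors, imaging, ctrl gives the robot as it stands.
- The arm moves only by the tool jog_arm, never from a script. Its argument "rows" is a list of rows, each an object with "delta_rot": the turn, a rotation vector about the tool's x, y, z scaled (see below), a list of three; "slide": the shift along the tool's x, y, z scaled (see below), a list of three; "gripper": the opening, from 0 (shut) to 1 (fully open). A call has 1 to 10 rows; each row is the pose to reach, as a shift and turn from the pose commanded when the call began, along the tool's axes at that moment; what a row does not reach only later rows make up. The controller multiplies each number of a shift by 200 mm and each number of a turn by pi/4 rad. A row lasts 1/8 s, in which the tool goes at most 62.5 mm and 10.7 degrees, less where a joint would pass 70% of its speed; a pose out of reach is approached as far as the arm can. A call with a number of a shift or a turn outside -1 to 1 is refused whole. A call with a gripper value outside its range is refused whole. The fingers move at their own pace and stop on an object; "squeeze" is the grip in N (left out, the last holds). Time passes only in rows, so rows that repeat a pose let the fingers close. It gives the time, the measured TCP pose, the force, the opening and the grip force at its end, in the units of the state.
- sensors.get_obs(): the state, without advancing time (a new reading comes with each control period).
- imaging.camera(name): name is "side" or "top" or "wrist"; returns (picture, depth): 400x640x3 uint8, red, green, blue; 400x640 float32, m along the optical axis (not along the pixel's ray), 0 where there is no reading.
- imaging.camera_params(name): a dict with "mtx" (3x3 intrinsics, pixels), "rvec" (rotation vector, rad) and "tvec" (3), from world to camera coordinates, as OpenCV has them; the wrist camera has in their place "mount" (4x4, takes a point from camera to tool coordinates, whose origin is the TCP and whose axes are the flange's). Camera axes: x right, y down, z forward; pixel columns grow to the right and rows downward; lengths in m; the calibration is good to about 2 mm. The wrist camera is an equidistant fisheye: a pixel r from the principal point sees the ray r / f radians off the axis. A picture is of the moment at which its call begins: read the wrist's pose just before it. camera_params takes no time and is no camera call.
- ctrl.hand_in(): hands the job in; it is judged then, once.
The state is a dict: "time_s": time; "qpos": joint angles; "dq": joint speeds; "joint_efforts": joint torques, N m; "ee_pos": TCP position; "eef_rot": TCP orientation; "force": force on the tool from outside, world axes, zero at the start; "wrist_torque": the same for the moment, N m; "width": opening from 0.0 (shut) to 1.0 (fully open); "grip_force": force on a finger pad.
Only numpy, scipy, OpenCV 4.12 (cv2) and the standard library are available. Lean on these libraries where they do the work, as an engineer would, in place of code of your own. Each camera call takes 0.05 s, during which the arm holds its last target. There are 200 camera calls.

## Task

Strip the swing-out rotor cradle for cleaning: lift each green bucket by its handle straight up off its trunnion notches, without letting it swing or catch, and set it down gently, upright on the floor of the white drain tray. Sort the loose keeper brackets too, left-hand ones into the blue bin and their mirror-image right-hand ones into the yellow bin, wholly inside; leave everything else on the bench as it stands.

Things in the scene. Friction and masses are not known exactly. Their poses are not given: they have to be found in the camera images.
- cradle: grey base plate 300 x 130 x 8 mm with two aluminium rails, along its own x axis at y = +-44 mm (8 mm thick, tops at z = 118 mm). Each rail has three notches open at the top, at x = -90, 0, +90 mm, 14 mm wide and 22 mm deep (floor at z = 96 mm). Fixed to the bench; origin at the centre of its underside, z up
- tray: white drain tray, 320 mm along its own x by 160 mm along y, outer; rim 18 mm high, walls and floor 5 mm; fixed, origin at the centre of its underside
- tray_floor (a point): centre of the tray's inner floor (inner 310 x 150 mm), axes as the tray's
- bucket0: green open bucket, 50 (x) x 60 (y) x 74 mm, 0.26 kg, origin under its centre, z up; hangs in two cradle notches, underside 35 mm above the bench, free to swing on 10 mm trunnion pins along +-y at z = 66 mm with 18 mm end discs outside the rails (113 mm over all). Black flat-sided handle bar along y over its mouth: 12 mm thick, 61 mm long, z 101 to 123 mm; pinch it across x. May be absent
- bucket1: green open bucket, 50 (x) x 60 (y) x 74 mm, 0.26 kg, origin under its centre, z up; hangs in two cradle notches, underside 35 mm above the bench, free to swing on 10 mm trunnion pins along +-y at z = 66 mm with 18 mm end discs outside the rails (113 mm over all). Black flat-sided handle bar along y over its mouth: 12 mm thick, 61 mm long, z 101 to 123 mm; pinch it across x. May be absent
- bucket2: green open bucket, 50 (x) x 60 (y) x 74 mm, 0.26 kg, origin under its centre, z up; hangs in two cradle notches, underside 35 mm above the bench, free to swing on 10 mm trunnion pins along +-y at z = 66 mm with 18 mm end discs outside the rails (113 mm over all). Black flat-sided handle bar along y over its mouth: 12 mm thick, 61 mm long, z 101 to 123 mm; pinch it across x. May be absent
- left_0: left-hand steel bracket, 60 g, mirror image of the other hand: L of 6 mm plate, leg x +-25, y +-13 mm (origin under its centre), toe at the +x end (x 9 to 25 mm) out to 30 mm toward +y. Upright tab to grip: 8 mm thick at y = 0, x -22 to 6 mm, up to z = 36 mm. Seen from above, from plain end to toe end, the toe points left. May be absent
- left_1: left-hand steel bracket, 60 g, mirror image of the other hand: L of 6 mm plate, leg x +-25, y +-13 mm (origin under its centre), toe at the +x end (x 9 to 25 mm) out to 30 mm toward +y. Upright tab to grip: 8 mm thick at y = 0, x -22 to 6 mm, up to z = 36 mm. Seen from above, from plain end to toe end, the toe points left. May be absent
- left_2: left-hand steel bracket, 60 g, mirror image of the other hand: L of 6 mm plate, leg x +-25, y +-13 mm (origin under its centre), toe at the +x end (x 9 to 25 mm) out to 30 mm toward +y. Upright tab to grip: 8 mm thick at y = 0, x -22 to 6 mm, up to z = 36 mm. Seen from above, from plain end to toe end, the toe points left. May be absent
- right_0: right-hand steel bracket, 60 g, mirror image of the other hand: L of 6 mm plate, leg x +-25, y +-13 mm (origin under its centre), toe at the +x end (x 9 to 25 mm) out to 30 mm toward -y. Upright tab to grip: 8 mm thick at y = 0, x -22 to 6 mm, up to z = 36 mm. Seen from above, from plain end to toe end, the toe points right. May be absent
- right_1: right-hand steel bracket, 60 g, mirror image of the other hand: L of 6 mm plate, leg x +-25, y +-13 mm (origin under its centre), toe at the +x end (x 9 to 25 mm) out to 30 mm toward -y. Upright tab to grip: 8 mm thick at y = 0, x -22 to 6 mm, up to z = 36 mm. Seen from above, from plain end to toe end, the toe points right. May be absent
- right_2: right-hand steel bracket, 60 g, mirror image of the other hand: L of 6 mm plate, leg x +-25, y +-13 mm (origin under its centre), toe at the +x end (x 9 to 25 mm) out to 30 mm toward -y. Upright tab to grip: 8 mm thick at y = 0, x -22 to 6 mm, up to z = 36 mm. Seen from above, from plain end to toe end, the toe points right. May be absent
- bin_left: blue open parts bin for the left-hand brackets, outer 128 mm (own x) x 148 mm (own y) x 45 mm high, walls 4 mm, grey label holder on its -x face; fixed, origin at the centre of its underside
- bin_left_floor (a point): centre of the blue bin's inner floor (inner 120 x 140 mm), 4 mm above the bench, axes as the bin's
- bin_right: yellow open parts bin for the right-hand brackets, outer 128 mm (own x) x 148 mm (own y) x 45 mm high, walls 4 mm, grey label holder on its -x face; fixed, origin at the centre of its underside
- bin_right_floor (a point): centre of the yellow bin's inner floor (inner 120 x 140 mm), 4 mm above the bench, axes as the bin's
- petri: clear round petri dish, 60 mm across, 16 mm high, bystander; origin at its underside
- dropper_red: dropper bottle with a red cap, 33 mm across, 88 mm high, bystander; origin at its underside
- dropper_green: dropper bottle with a green cap, 29 mm across, 78 mm high, bystander; origin at its underside
There are look-alikes about, which are no part of the job. Leave any brown look-alike of the right_1 alone.

How it is judged (in metres and radians):
At the end, for the whole second after the job is handed in: Each bucket present stands still and upright (0.1 rad) on the tray floor: origin within 140 mm (x), 55 mm (y) of its centre, under 6 mm above it. Each bracket present lies still in its bin (left blue, right yellow): origin inside the walls and below the rim (41 mm above the floor) (x of bucket0 in the frame of tray_floor between -0.14 and 0.14 m and y of bucket0 in the frame of tray_floor between -0.055 and 0.055 m and z of bucket0 in the frame of tray_floor between -0.006 and 0.006 m and angle between each of bucket0, bucket1, bucket2's own z axis and vertical below 0.1 rad and linear speed of each of bucket0, bucket1, bucket2, left_0, left_1, left_2, right_0, right_1, right_2 below 0.02 m/s and x of bucket1 in the frame of tray_floor between -0.14 and 0.14 m and y of bucket1 in the frame of tray_floor between -0.055 and 0.055 m and z of bucket1 in the frame of tray_floor between -0.006 and 0.006 m and x of bucket2 in the frame of tray_floor between -0.14 and 0.14 m and y of bucket2 in the frame of tray_floor between -0.055 and 0.055 m and z of bucket2 in the frame of tray_floor between -0.006 and 0.006 m and x of left_0 in the frame of bin_left_floor between -0.062 and 0.062 m and y of left_0 in the frame of bin_left_floor between -0.072 and 0.072 m and z of left_0 in the frame of bin_left_floor between -0.006 and 0.041 m and x of left_1 in the frame of bin_left_floor between -0.062 and 0.062 m and y of left_1 in the frame of bin_left_floor between -0.072 and 0.072 m and z of left_1 in the frame of bin_left_floor between -0.006 and 0.041 m and x of left_2 in the frame of bin_left_floor between -0.062 and 0.062 m and y of left_2 in the frame of bin_left_floor between -0.072 and 0.072 m and z of left_2 in the frame of bin_left_floor between -0.006 and 0.041 m and x of right_0 in the frame of bin_right_floor between -0.062 and 0.062 m and y of right_0 in the frame of bin_right_floor between -0.072 and 0.072 m and z of right_0 in the frame of bin_right_floor between -0.006 and 0.041 m and x of right_1 in the frame of bin_right_floor between -0.062 and 0.062 m and y of right_1 in the frame of bin_right_floor between -0.072 and 0.072 m and z of right_1 in the frame of bin_right_floor between -0.006 and 0.041 m and x of right_2 in the frame of bin_right_floor between -0.062 and 0.062 m and y of right_2 in the frame of bin_right_floor between -0.072 and 0.072 m and z of right_2 in the frame of bin_right_floor between -0.006 and 0.041 m); the robot touches nothing.
It fails at once if a bucket swings or tips more than 0.4 rad from upright (angle between any of bucket0, bucket1, bucket2's own z axis and vertical above 0.4 rad).
It fails at once if a bucket catches on the cradle: more than 40 N between them (contact force between any of bucket0, bucket1, bucket2 and cradle above 40 N).
It fails at once if a bucket is dropped or slammed onto the tray: more than 40 N between them (contact force between any of bucket0, bucket1, bucket2 and tray above 40 N).
It fails at once if a bystander (petri dish, red or green dropper bottle) is moved more than 40 mm (distance of any of petri, dropper_red, dropper_green from where it was at the start of the episode above 0.04 m).
Of bucket0, bucket1, bucket2 only 2 to 3 are there at a start; the rules pass over those that are not, and their reading is None.
Of left_0, left_1, left_2, right_0, right_1, right_2 only 3 to 5 are there at a start; the rules pass over those that are not, and their reading is None.
At some moment in a run one of left_0, left_1, left_2, right_0, right_1, right_2 may be knocked a few centimetres aside while the robot is not near it.
It also fails if it takes over 210 s, if anything falls off the work surface, if the arm or the gripper's body presses on something with over 40 N, if the wrist force passes 120 N, or if a joint passes its speed limit or range.

## Working session

There is one attempt and no reset: what is moved stays moved. The work goes in short steps, Python scripts to look and compute and a tool call to move; the robot and the scene stay as the last step left them, time stands still between calls to the robot, and variables do not carry over. Pictures are saved under pics/ and viewed, at most 14 in all, crops included, and the job is handed in when it is done.

Besides the shell and the picture viewer there is one more tool, called after "Request:" as name(argument=value, ...) on one line, values as JSON. jog_arm: Moves the arm, as the interface text tells. Shifts and turns lie within -1 to 1; 1 stands for 200 mm of shift or pi/4 rad of turn. Its arguments: {"type":"object","properties":{"rows":{"type":"array","items":{"type":"object","properties":{"delta_rot":{"type":"array","items":{"type":"number","minimum":-1,"maximum":1}},"slide":{"type":"array","items":{"type":"number","minimum":-1,"maximum":1}},"gripper":{"type":"number"}}}},"squeeze":{"type":"number"}},"required":["rows"]}

```bash
mkdir -p pics
cat > h.py <<'E'
import numpy as np, cv2
from bench import sensors, imaging, ctrl
def grab(n):
    p,d=imaging.camera(n); np.savez(f'{n}.npz',p=p,d=d); return p,d
def load(n):
    z=np.load(f'{n}.npz'); return z['p'],z['d']
def pts(n,d):
    c=imaging.camera_params(n); K=np.array(c['mtx']); R=cv2.Rodrigues(np.array(c['rvec'],float))[0]; t=np.array(c['tvec'],float).ravel()
    v,u=np.mgrid[:d.shape[0],:d.shape[1]]
    X=np.stack([(u-K[0,2])/K[0,0]*d,(v-K[1,2])/K[1,1]*d,d],-1)
    return (X-t)@R
def ray(n,u,v,z):
    c=imaging.camera_params(n); K=np.array(c['mtx']); R=cv2.Rodrigues(np.array(c['rvec'],float))[0]; t=np.array(c['tvec'],float).ravel()
    o=-R.T@t; r=R.T@np.array([(u-K[0,2])/K[0,0],(v-K[1,2])/K[1,1],1]); return o+r*(z-o[2])/r[2]
E
python3 - <<'E'
from h import *
for n in('top','side'):
    p,d=grab(n); cv2.imwrite(f'pics/{n}0.png',p[:,:,::-1]); c=imaging.camera_params(n); print(n,c)
print(imaging.camera_params('wrist')); print(sensors.get_obs())
E
```

```text
top {'mtx': array([[375.50185245,   0.        , 324.23102807],
       [  0.        , 375.50185245, 198.58073913],
       [  0.        ,   0.        ,   1.        ]]), 'rvec': array([ 2.13506148, -2.09520949,  0.19702394]), 'tvec': array([-0.07486719,  0.56678286,  0.97656117])}
side {'mtx': array([[439.45226267,   0.        , 316.1222445 ],
       [  0.        , 439.45226267, 201.04244002],
       [  0.        ,   0.        ,   1.        ]]), 'rvec': array([ 2.01018746, -0.08454088,  0.02403455]), 'tvec': array([-0.56683023,  0.04748303,  1.36584534])}
{'mtx': array([[309.70691629,   0.        , 314.19716586],
       [  0.        , 309.70691629, 208.80128697],
       [  0.        ,   0.        ,   1.        ]]), 'mount': array([[-3.15390142e-04, -9.59754158e-01, -2.80841338e-01,
         7.97338300e-02],
       [ 9.99998863e-01, -7.16803690e-04,  1.32660506e-03,
        -5.63786540e-04],
       [-1.47452283e-03, -2.80840600e-01,  9.59753293e-01,
        -2.08609679e-01],
       [ 0.00000000e+00,  0.00000000e+00,  0.00000000e+00,
         1.00000000e+00]])}
{'time_s': 0.1, 'qpos': array([-7.78992538e+01,  7.12947168e+00,  9.46249227e+01,  5.21849370e-04,
        7.83515397e+01, -4.73236500e+00]), 'dq': array([ 0.04590016, -0.10994549, -0.08084863,  0.03236575,  0.04740069,
       -0.04878448]), 'joint_efforts': array([ 5.21297188e-04, -4.18881297e+01, -3.61095965e+01,  7.75791169e-02,
        4.61820478e-02, -6.27194868e-05]), 'ee_pos': array([ 0.18807301, -0.62152534,  0.17442705]), 'eef_rot': array([-1.79894469e+02, -9.24888006e-03,  1.68329968e+01]), 'force': array([-0.15543423, -0.39433791, -0.22457212]), 'wrist_torque': array([-0.01006822, -0.00199591,  0.02797514]), 'grip_force': 0.0, 'width': 0.9974089382316523}
```

View pics/top0.png

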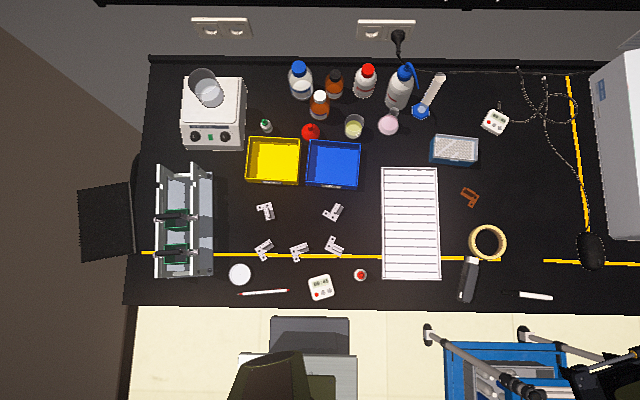

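View pics/side0.png

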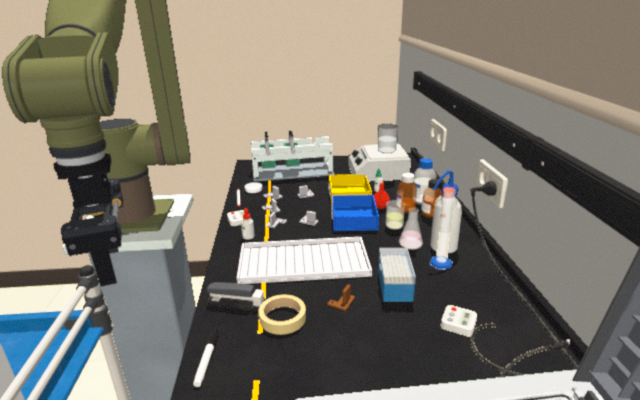

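The top view shows two buckets in the cradle, at (175,217) and (175,253). There are five steel brackets at (266,211), (334,211), (264,249), (299,251) and (334,244), the tray at (410,223), the yellow bin at (273,161) and the blue bin at (333,164).

- **Possible bracket mix-ups:** the brown bracket at (469,196), to be left alone, and the steel ones of either hand.
- **Possible bin mix-up:** the blue rack at (455,150).

Next I'll measure everything and check each bracket's hand in a close crop.

```bash
cat > m.py <<'E'
from h import *
p,d=load('top'); P=pts('top',d); Z=P[...,2]
hsv=cv2.cvtColor(p,cv2.COLOR_RGB2HSV)
roi=np.zeros(Z.shape,bool); roi[195:268,250:350]=1
m=(roi&(hsv[...,1]<60)&(hsv[...,2]>110)).astype(np.uint8)
n,l,s,c=cv2.connectedComponentsWithStats(m)
for i in range(1,n):
    if s[i,4]<40: continue
    q=P[l==i]; low=q[q[:,2]<.015]; hi=q[q[:,2]>.028]
    f=lambda a:(a.mean(0).round(4),len(a)) if len(a) else None
    # tab direction
    if len(hi)>3:
        r=cv2.minAreaRect((hi[:,:2]*1000).astype(np.float32))
    else: r=None
    print(i,c[i].round(1),s[i,4],'low',f(low),'hi',f(hi),r)
for nm,mm in(('yellow',(hsv[...,0]>22)&(hsv[...,0]<35)&(hsv[...,1]>150)&(hsv[...,2]>80)),('blue',(hsv[...,0]>105)&(hsv[...,0]<125)&(hsv[...,1]>150))):
    mm=mm.copy(); mm[:130]=0;mm[195:]=0;mm[:,:240]=0;mm[:,365:]=0
    q=P[mm&(Z>.038)&(Z<.055)]; r=cv2.minAreaRect((q[:,:2]*1000).astype(np.float32)); print(nm,r,len(q))
    print(cv2.boxPoints(r).round())
mm=(hsv[...,1]<40)&(hsv[...,2]>120); mm[:160]=0;mm[285:]=0;mm[:,:375]=0;mm[:,445:]=0
n,l,s,c=cv2.connectedComponentsWithStats(mm.astype(np.uint8)); 
q=P[mm&(Z>0.012)&(Z<.03)];r=cv2.minAreaRect((q[:,:2]*1000).astype(np.float32)); print('tray',r,len(q),cv2.boxPoints(r).round())
# cradle rails and handles
roi=np.zeros(Z.shape,bool); roi[150:290,145:225]=1
q=P[roi&(abs(Z-.116)<.008)]; print('rail-ish',len(q),cv2.minAreaRect((q[:,:2]*1000).astype(np.float32)))
hm=roi&(Z>.140)&(Z<.175)
n,l,s,c=cv2.connectedComponentsWithStats(hm.astype(np.uint8))
for i in range(1,n):
    if s[i,4]>10:
        q=P[l==i]; print('handle',c[i],s[i,4],q.mean(0),cv2.minAreaRect((q[:,:2]*1000).astype(np.float32)))
for nm,u,v in(('petri',239,273),('dr',360,275),('dg',266,125)): print(nm,P[v,u])
k=cv2.resize(p[190:270,240:360],None,fx=6,fy=6,interpolation=cv2.INTER_CUBIC); cv2.imwrite('pics/br.png',k[...,::-1])
k=cv2.resize(p[150:290,140:225],None,fx=4,fy=4,interpolation=cv2.INTER_CUBIC); cv2.imwrite('pics/cr.png',k[...,::-1])
E
python3 m.py
```

```text
1 [266.1 209.9] 178 low (array([0.5426, 0.103 , 0.0056]), 153) hi (array([0.5308, 0.0934, 0.0356]), 24) ((531.5718383789062, 93.824951171875), (27.107789993286133, 6.302839279174805), 17.516849517822266)
2 [333.3 212.1] 187 low (array([ 0.5368, -0.0883,  0.0058]), 159) hi (array([ 0.54  , -0.0993,  0.0729]), 28) ((464.43939208984375, -85.51629638671875), (13.207027435302734, 192.05599975585938), 79.87051391601562)
3 [333.3 246.4] 196 low (array([ 0.4426, -0.0898,  0.0057]), 164) hi (array([ 0.4324, -0.1015,  0.0365]), 31) ((432.419189453125, -101.48357391357422), (26.67743492126465, 7.145356178283691), 64.80863189697266)
4 [263.2 249.2] 183 low (array([0.4275, 0.1056, 0.0059]), 155) hi (array([0.4399, 0.0966, 0.0362]), 27) ((440.1559753417969, 96.5787582397461), (7.521661281585693, 25.131908416748047), 34.58256912231445)
5 [298.1 250.6] 189 low (array([0.4261, 0.0082, 0.0057]), 160) hi (array([ 0.4332, -0.0064,  0.0706]), 29) ((409.60845947265625, -39.867156982421875), (104.8575439453125, 25.630294799804688), 54.52760314941406)
yellow ((685.5494995117188, 85.62545013427734), (147.483
[... 338 characters left out ...]
2636719, 160.99281311035156), 0.06681256741285324) 647 [[ 355. -227.]
 [ 355. -388.]
 [ 675. -388.]
 [ 675. -227.]]
rail-ish 1055 ((498.67755126953125, 319.197509765625), (295.5854187011719, 114.22752380371094), 5.967803001403809)
handle [169.14379085 215.7124183 ] 153 [0.49844409 0.31531327 0.15546787] ((499.1255798339844, 317.0611267089844), (11.774602890014648, 62.16362762451172), 5.427707672119141)
handle [168.76510067 252.18791946] 149 [0.40960564 0.30707198 0.15616875] ((409.8614196777344, 309.4690856933594), (12.159784317016602, 59.75570297241211), 4.259022235870361)
petri [0.36296961 0.16591816 0.01878407]
dr [ 0.36438654 -0.15981143  0.08726289]
dg [0.78100829 0.10721361 0.05158414]
```

View pics/br.png

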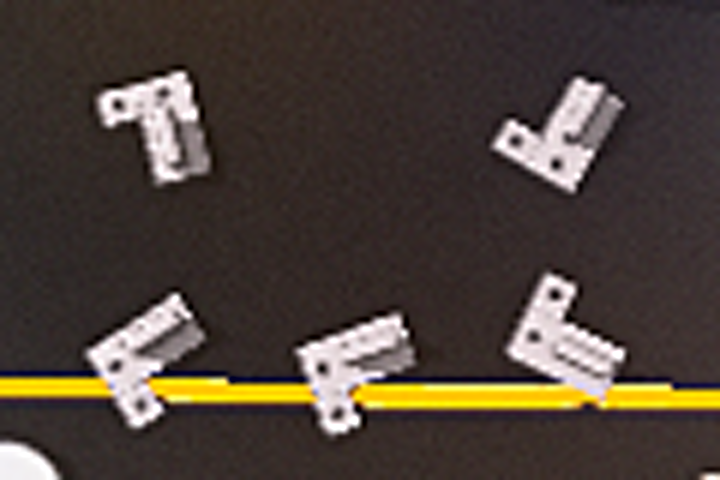

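View pics/cr.png

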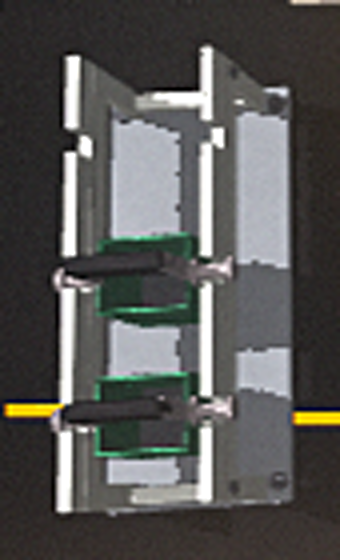

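The crop shows five steel brackets. Working from the plain end to the toe end:

| Bracket | Pixel | Toe points | Hand |
|---|---|---|---|
| A | (266,211) | left | left-hand |
| B | (334,211) | right | right-hand |
| C | (264,249) | left | left-hand |
| D | (299,251) | left | left-hand |
| E | (334,244) | right | right-hand |

The brown one is excluded. The cradle crop shows two buckets, with the far notch pair empty.

```bash
cat >> h.py <<'E'
from scipy.spatial.transform import Rotation as Ro
def plan(x,y,z,yaw):
    o=sensors.get_obs(); R=Ro.from_euler('xyz',o['eef_rot'],degrees=True); T=Ro.from_euler('xyz',[180,0,yaw],degrees=True)
    print('slide',(R.inv().apply(np.array([x,y,z])-o['ee_pos'])/.2).round(3),'rot',((R.inv()*T).as_rotvec()/(np.pi/4)).round(3))
def st():
    o=sensors.get_obs(); print(o['time_s'],o['ee_pos'].round(4),o['eef_rot'].round(2),'F',o['force'].round(1),'w',round(o['width'],3),o['grip_force'],o['qpos'].round(0))
def handles():
    p,d=load('top');P=pts('top',d);Z=P[...,2];roi=np.zeros(Z.shape,bool); roi[150:290,145:225]=1
    n,l,s,c=cv2.connectedComponentsWithStats((roi&(Z>.153)&(Z<.175)).astype(np.uint8))
    for i in range(1,n):
        if s[i,4]>10:
            q=P[l==i]; print('handle',s[i,4],q.mean(0).round(4),cv2.minAreaRect((q[:,:2]*1000).astype(np.float32)))
def brackets():
    p,d=load('top');P=pts('top',d);Z=P[...,2];hsv=cv2.cvtColor(p,cv2.COLOR_RGB2HSV)
    roi=np.zeros(Z.shape,bool); roi[190:268,247:350]=1
    n,l,s,c=cv2.connectedComponentsWithStats((roi&(hsv[...,1]<60)&(hsv[...,2]>110)).astype(np.uint8))
    for i in range(1,n):
        if s[i,4]<60: continue
        q=P[l==i]; hi=q[(q[:,2]>.028)&(q[:,2]<.045)]; lo=q[q[:,2]<.015]
        e=cv2.fitLine((hi[:,:2]*1000).astype(np.float32),cv2.DIST_L2,0,.01,.01).ravel()
        v=e[:2]*np.sign(e[:2]@(lo.mean(0)-hi.mean(0))[:2])
        r=cv2.minAreaRect((hi[:,:2]*1000).astype(np.float32))
        print(c[i].round(),'tab',np.round(r[0],1),np.round(r[1],1),'heading',np.degrees(np.arctan2(v[1],v[0])).round(1),len(hi))
E
python3 - <<'E'
from h import *
handles(); brackets(); plan(.42,-.3,.26,55)
E
```

```text
handle 122 [0.4989 0.3172 0.1577] ((499.2010498046875, 317.11883544921875), (11.678605079650879, 62.158355712890625), 6.15166711807251)
handle 127 [0.4098 0.3092 0.1577] ((410.0710754394531, 309.4952087402344), (12.013284683227539, 59.74724197387695), 4.70512580871582)
[266. 210.] tab [531.6  93.8] [27.1  6.3] heading 15.3 24
[333. 212.] tab [ 547.  -100.4] [ 7.2 26.8] heading 150.2 27
[333. 246.] tab [ 432.4 -101.5] [26.7  7.1] heading 61.8 31
[263. 249.] tab [440.2  96.6] [ 7.5 25.1] heading 125.3 27
[298. 251.] tab [435.5  -4.1] [ 7.2 27.3] heading 112.7 28
slide [ 1.576 -1.204 -0.425] rot [-0.002 -0.001 -0.848]
```

Request:
jog_arm(rows=[{"slide": [0,0,-0.3],"delta_rot": [0,0,0],"gripper": 0.6},{"slide": [1,-0.76,-0.43],"delta_rot": [0,0,-0.85],"gripper": 0.6},{"slide": [1,-0.76,-0.43],"delta_rot": [0,0,-0.85],"gripper": 0.6},{"slide": [1,-0.76,-0.43],"delta_rot": [0,0,-0.85],"gripper": 0.6},{"slide": [1,-0.76,-0.43],"delta_rot": [0,0,-0.85],"gripper": 0.6},{"slide": [1,-0.76,-0.43],"delta_rot": [0,0,-0.85],"gripper": 0.6},{"slide": [1,-0.76,-0.43],"delta_rot": [0,0,-0.85],"gripper": 0.6}])

```text
time_s: 0.98
ee_pos: [0.3355, -0.4188, 0.2612]
eef_rot: [-180.0, 0.0, 55.1]
force: [-0.5, 0.3, -0.3]
width: 0.598
grip_force: 0.0
```

```bash
python3 -c "
from h import *
st();plan(.42,-.08,.26,85)"
```

```text
0.975 [ 0.3355 -0.4188  0.2612] [-1.7997e+02  2.0000e-02  5.5090e+01] F [-0.5  0.3 -0.3] w 0.598 0.0 [-57. -10. 103.  -0.  87. -22.]
slide [ 1.631 -0.623  0.006] rot [-0.001  0.    -0.665]
```

Request:
jog_arm(rows=[{"slide": [1,-0.4,0],"delta_rot": [0,0,-0.89],"gripper": 0.6},{"slide": [1,-0.4,0],"delta_rot": [0,0,-0.89],"gripper": 0.6},{"slide": [1,-0.4,0],"delta_rot": [0,0,-0.89],"gripper": 0.6},{"slide": [1,-0.4,0],"delta_rot": [0,0,-0.89],"gripper": 0.6},{"slide": [1,-0.4,0],"delta_rot": [0,0,-0.89],"gripper": 0.6}])

```text
time_s: 1.6
ee_pos: [0.3844, -0.209, 0.2613]
eef_rot: [-180.0, 0.0, 95.1]
force: [-0.9, -0.2, -0.2]
width: 0.598
grip_force: 0.0
```

```bash
python3 -c "
from h import *
st();plan(.4100,.3095,.26,95.1)"
```

```text
1.6 [ 0.3844 -0.209   0.2613] [-1.7998e+02  1.0000e-02  9.5110e+01] F [-0.9 -0.2 -0.2] w 0.598 0.0 [-36. -23. 114.  -0.  90. -41.]
slide [2.571 0.358 0.006] rot [-0.  0.  0.]
```

Request:
jog_arm(rows=[{"slide": [1,0.14,0],"gripper": 0.6},{"slide": [1,0.14,0],"gripper": 0.6},{"slide": [1,0.14,0],"gripper": 0.6},{"slide": [1,0.14,0],"gripper": 0.6}])

```text
$.rows[0]: bad value
```

Request:
jog_arm(rows=[{"slide": [1,0.14,0],"gripper": 0.6},{"slide": [1,0.14,0],"gripper": 0.6},{"slide": [1,0.14,0],"gripper": 0.6},{"slide": [1,0.14,0],"gripper": 0.6}])

```text
$.rows[0]: bad value
```

Request:
jog_arm(rows=[{"slide": [0.57,0.08,0],"gripper": 0.5},{"slide": [0.57,0.08,0],"gripper": 0.5},{"slide": [0.57,0.08,0],"gripper": 0.5},{"slide": [0.57,0.08,0],"gripper": 0.5}])

```text
$.rows[0]: bad value
```

```bash
python3 -c "
from h import *
st();plan(.4100,.3095,.13,95.1)"
```

```text
1.6 [ 0.3844 -0.209   0.2613] [-1.7998e+02  1.0000e-02  9.5110e+01] F [-0.9 -0.2 -0.2] w 0.598 0.0 [-36. -23. 114.  -0.  90. -41.]
slide [2.571 0.359 0.656] rot [-0.  0.  0.]
```

delta_rot is required in every row.

Request:
jog_arm(rows=[{"slide": [1,0.14,0],"delta_rot": [0,0,0],"gripper": 0.6},{"slide": [1,0.14,0],"delta_rot": [0,0,0],"gripper": 0.6},{"slide": [1,0.14,0],"delta_rot": [0,0,0],"gripper": 0.6},{"slide": [1,0.14,0],"delta_rot": [0,0,0],"gripper": 0.6}])

```text
time_s: 2.1
ee_pos: [0.3948, -0.0065, 0.2614]
eef_rot: [-180.0, 0.0, 95.1]
force: [1.1, -1.3, -0.3]
width: 0.596
grip_force: 0.0
```

Request:
jog_arm(rows=[{"slide": [1,0.14,0],"delta_rot": [0,0,0],"gripper": 0.6},{"slide": [1,0.14,0],"delta_rot": [0,0,0],"gripper": 0.6},{"slide": [1,0.14,0],"delta_rot": [0,0,0],"gripper": 0.6},{"slide": [1,0.14,0],"delta_rot": [0,0,0],"gripper": 0.6}])

```text
time_s: 2.6
ee_pos: [0.4054, 0.1952, 0.2609]
eef_rot: [-179.9, 0.1, 95.1]
force: [-0.2, -0.1, 0.1]
width: 0.597
grip_force: 0.0
```

Request:
jog_arm(rows=[{"slide": [0.57,0.08,0],"delta_rot": [0,0,0],"gripper": 0.5},{"slide": [0.57,0.08,0],"delta_rot": [0,0,0],"gripper": 0.5},{"slide": [0.57,0.08,0],"delta_rot": [0,0,0],"gripper": 0.5},{"slide": [0.57,0.08,0],"delta_rot": [0,0,0],"gripper": 0.5}])

```text
time_s: 3.1
ee_pos: [0.4114, 0.3076, 0.261]
eef_rot: [-180.0, 0.1, 95.0]
force: [0.2, -1.2, 0.7]
width: 0.502
grip_force: 0.0
```

```bash
python3 -c "
from h import *
st();plan(.4100,.3095,.13,95.1)
p,d=grab('wrist');cv2.imwrite('pics/w1.png',p[...,::-1])"
```

```text
3.1 [0.4114 0.3076 0.261 ] [-1.7996e+02  9.0000e-02  9.4960e+01] F [ 0.2 -1.2  0.7] w 0.502 0.0 [ 31. -13. 105.  -0.  87.  26.]
slide [ 0.011 -0.006  0.655] rot [-0.001  0.002 -0.003]
```

View pics/w1.png

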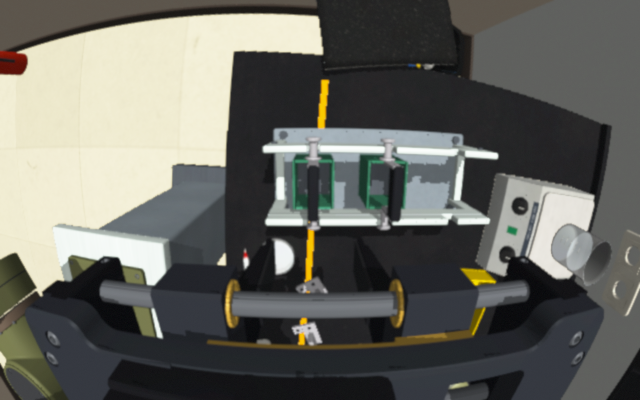

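The wrist view shows the handle centred at about (313,195), in line with the gripper axis. I'll descend and close.

Request:
jog_arm(rows=[{"slide": [0.01,-0.005,0.2],"delta_rot": [0,0,0],"gripper": 0.5},{"slide": [0.01,-0.005,0.4],"delta_rot": [0,0,0],"gripper": 0.5},{"slide": [0.01,-0.005,0.55],"delta_rot": [0,0,0],"gripper": 0.45},{"slide": [0.01,-0.005,0.62],"delta_rot": [0,0,0],"gripper": 0.4},{"slide": [0.01,-0.005,0.655],"delta_rot": [0,0,0],"gripper": 0.35},{"slide": [0.01,-0.005,0.655],"delta_rot": [0,0,0],"gripper": 0.3},{"slide": [0.01,-0.005,0.655],"delta_rot": [0,0,0],"gripper": 0.25}], squeeze=12)

```text
time_s: 4.03
ee_pos: [0.4099, 0.3117, 0.1321]
eef_rot: [179.9, -0.1, 95.1]
force: [1.3, 0.8, 0.5]
width: 0.265
grip_force: 0.0
```

Request:
jog_arm(rows=[{"slide": [0,0,0],"delta_rot": [0,0,0],"gripper": 0.2},{"slide": [0,0,0],"delta_rot": [0,0,0],"gripper": 0.16},{"slide": [0,0,0],"delta_rot": [0,0,0],"gripper": 0.12},{"slide": [0,0,0],"delta_rot": [0,0,0],"gripper": 0.08},{"slide": [0,0,0],"delta_rot": [0,0,0],"gripper": 0.0},{"slide": [0,0,0],"delta_rot": [0,0,0],"gripper": 0.0}], squeeze=12)

```text
time_s: 4.78
ee_pos: [0.4091, 0.3113, 0.1305]
eef_rot: [-180.0, -0.0, 95.1]
force: [-0.1, 0.4, -0.6]
width: 0.005
grip_force: 0.0
```

Run:
```python
from h import *
st(); p,d=grab('wrist'); q,e=grab('side')
k=cv2.resize(q[115:195,230:350],None,fx=5,fy=5); cv2.imwrite('pics/a.png',np.hstack([cv2.resize(p,(640,400))[80:400,150:470],cv2.resize(k,(480,320))])[...,::-1])
```

```text
4.775 [0.4091 0.3113 0.1305] [-180.     -0.     95.13] F [-0.1  0.4 -0.6] w 0.005 0.0 [ 31.  -8. 114.   0.  74.  26.]
```

View pics/a.png

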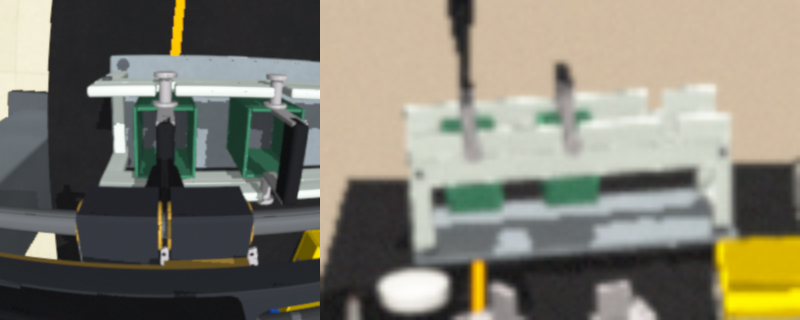

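```bash
cat >> h.py <<'E'
def wpts(d,o=None):
    o=o or sensors.get_obs(); c=imaging.camera_params('wrist'); K=np.array(c['mtx']); M=np.array(c['mount'])
    v,u=np.mgrid[:400,:640]; x=(u-K[0,2])/K[0,0]; y=(v-K[1,2])/K[1,1]; r=np.hypot(x,y)+1e-9
    X=np.stack([np.tan(r)*x/r*d,np.tan(r)*y/r*d,d],-1)
    X=X@M[:3,:3].T+M[:3,3]
    return Ro.from_euler('xyz',o['eef_rot'],degrees=True).apply(X.reshape(-1,3)).reshape(X.shape)+o['ee_pos']
E
python3 - <<'E'
from h import *
p,d=load('wrist'); P=wpts(d)
for v in range(190,345,10): print(v,p[v,312],P[v,312].round(3),P[v,306].round(3),P[v,320].round(3))
grab('top'); handles()
E
```

```text
190 [131 130 132] [0.405 0.341 0.119] [0.401 0.338 0.108] [0.411 0.342 0.121]
200 [120 118 120] [0.405 0.341 0.148] [0.401 0.34  0.147] [0.41  0.341 0.148]
210 [37 38 43] [0.406 0.337 0.157] [0.402 0.336 0.156] [0.41  0.337 0.158]
220 [38 38 42] [0.406 0.331 0.157] [0.402 0.329 0.155] [0.411 0.331 0.157]
230 [37 38 41] [0.407 0.324 0.157] [0.403 0.323 0.155] [0.412 0.324 0.156]
240 [31 31 35] [0.407 0.322 0.169] [0.403 0.323 0.172] [0.412 0.323 0.172]
250 [29 30 31] [0.407 0.322 0.185] [0.404 0.323 0.187] [0.411 0.324 0.186]
260 [29 29 32] [0.407 0.322 0.196] [0.404 0.323 0.198] [0.411 0.324 0.199]
270 [21 20 21] [0.407 0.322 0.207] [0.403 0.346 0.254] [0.408 0.345 0.251]
280 [23 23 23] [0.407 0.322 0.216] [0.404 0.347 0.261] [0.408 0.342 0.252]
290 [86 70 38] [0.407 0.321 0.224] [0.404 0.347 0.267] [0.408 0.345 0.262]
300 [122 112  93] [0.406 0.341 0.263] [0.404 0.346 0.27 ] [0.408 0.344 0.267]
310 [140 130 112] [0.406 0.339 0.265] [0.404 0.343 0.271] [0.408 0.342 0.268]
320 [97 79 41] [0.409 0.305 0.225] [0.404 0.34  0.271] [0.408 0.338 0.269]
330 [197 195 195] [0.423 0.123 0.005] [0.405 0.336 0.271] [0.41  0.324 0.256]
340 [203 200 201] [0.425 0.106 0.006] [0.405 0.333 0.272] [0.409 0.333 0.271]
handle 87 [0.4996 0.3074 0.1575] ((500.2606201171875, 310.20330810546875), (11.974451065063477, 46.288639068603516), 4.721973419189453)
handle 61 [0.411  0.2929 0.1583] ((410.95941162109375, 293.54803466796875), (11.928689956665039, 28.84834861755371), 12.010309219360352)
```

Run:
```python
from h import *
p,d=load('wrist'); P=wpts(d)
for v in (225,245,260): print(v,[(u,*P[v,u].round(3)) for u in range(285,342,4)])
cv2.imwrite('pics/b.png',cv2.resize(p[170:320,260:370],None,fx=5,fy=4,interpolation=cv2.INTER_CUBIC)[...,::-1]); st()
```

```text
225 [(285, np.float64(0.386), np.float64(0.308), np.float64(0.108)), (289, np.float64(0.402), np.float64(0.391), np.float64(0.339)), (293, np.float64(0.39), np.float64(0.286), np.float64(0.046)), (297, np.float64(0.394), np.float64(0.285), np.float64(0.042)), (301, np.float64(0.398), np.float64(0.286), np.float64(0.043)), (305, np.float64(0.402), np.float64(0.286), np.float64(0.042)), (309, np.float64(0.405), np.float64(0.327), np.float64(0.157)), (313, np.float64(0.407), np.float64(0.327), np.float64(0.158)), (317, np.float64(0.41), np.float64(0.328), np.float64(0.157)), (321, np.float64(0.412), np.float64(0.328), np.float64(0.158)), (325, np.float64(0.422), np.float64(0.288), np.float64(0.043)), (329, np.float64(0.427), np.float64(0.288), np.float64(0.041)), (333, np.float64(0.431), np.float64(0.289), np.float64(0.042)), (337, np.float64(0.433), np.float64(0.293), np.float64(0.054)), (341, np.float64(0.433), np.float64(0.306), np.float64(0.092))]
245 [(285, np.float64(0.387), np.float64(0.291), np.float64(0.109)), (289, np.float64(0.39), np.float64(0.285), np.float64(0.094)), (293,
[... 1197 characters left out ...]
t64(0.199)), (309, np.float64(0.406), np.float64(0.323), np.float64(0.199)), (313, np.float64(0.408), np.float64(0.322), np.float64(0.197)), (317, np.float64(0.41), np.float64(0.322), np.float64(0.195)), (321, np.float64(0.412), np.float64(0.324), np.float64(0.199)), (325, np.float64(0.414), np.float64(0.324), np.float64(0.198)), (329, np.float64(0.416), np.float64(0.324), np.float64(0.199)), (333, np.float64(0.43), np.float64(0.272), np.float64(0.09)), (337, np.float64(0.433), np.float64(0.272), np.float64(0.089)), (341, np.float64(0.437), np.float64(0.272), np.float64(0.089))]
4.925 [0.4091 0.3113 0.1306] [180.     0.    95.13] F [-0.2 -0.4  0.3] w 0.002 0.0 [ 31.  -8. 114.  -0.  74.  26.]
```

View pics/b.png

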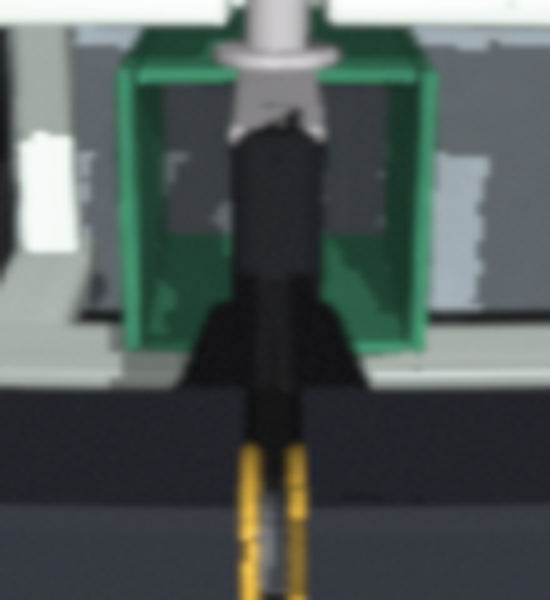

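The close-up shows the shut fingers at the same place as the handle bar, yet the gripper reads no opening and no grip force. I'll reopen and look again before trying a lift.

Request:
jog_arm(rows=[{"slide": [0,0,0],"delta_rot": [0,0,0],"gripper": 0.3},{"slide": [0,0,0],"delta_rot": [0,0,0],"gripper": 0.3},{"slide": [0,0,0],"delta_rot": [0,0,0],"gripper": 0.3},{"slide": [0,0,0],"delta_rot": [0,0,0],"gripper": 0.3}])

```text
time_s: 5.42
ee_pos: [0.409, 0.3113, 0.1306]
eef_rot: [-180.0, 0.0, 95.1]
force: [-0.2, 0.3, -0.5]
width: 0.294
grip_force: 0.0
```

Run:
```python
from h import *
st();p,d=grab('wrist'); P=wpts(d)
cv2.imwrite('pics/c.png',cv2.resize(p[170:320,240:390],None,fx=4,fy=4,interpolation=cv2.INTER_CUBIC)[...,::-1])
for v in (215,225,235,245,260): print(v,[(u,*(P[v,u]*1000).round().astype(int).tolist()) for u in range(285,342,4)])
```

```text
5.425 [0.409  0.3113 0.1306] [-180.      0.     95.13] F [-0.2  0.3 -0.5] w 0.294 0.0 [ 31.  -8. 114.  -0.  74.  26.]
215 [(285, 386, 316, 107), (289, 388, 310, 87), (293, 389, 296, 44), (297, 393, 296, 42), (301, 397, 297, 44), (305, 401, 297, 42), (309, 404, 333, 156), (313, 406, 334, 157), (317, 409, 334, 159), (321, 411, 334, 156), (325, 421, 298, 42), (329, 425, 299, 42), (333, 429, 299, 43), (337, 433, 302, 51), (341, 432, 315, 90)]
225 [(285, 386, 308, 109), (289, 402, 391, 339), (293, 390, 286, 45), (297, 394, 285, 42), (301, 398, 286, 43), (305, 402, 286, 41), (309, 405, 327, 157), (313, 407, 327, 157), (317, 410, 327, 157), (321, 412, 328, 159), (325, 422, 288, 42), (329, 427, 288, 42), (333, 431, 288, 41), (337, 433, 293, 53), (341, 432, 307, 93)]
235 [(285, 387, 300, 108), (289, 389, 293, 91), (293, 392, 282, 63), (297, 395, 282, 62), (301, 399, 283, 63), (305, 403, 283, 63), (309, 405, 320, 157), (313, 408, 321, 157), (317, 410, 321, 157), (321, 413, 321, 158), (325, 422, 285, 63), (329, 426, 285, 63), (333, 430, 286, 63), (337, 434, 286, 62), (341, 433, 299, 96)]
245 [(285, 392, 322, 180), (289, 394, 320, 175), (293, 393, 282, 87), (297, 397, 282, 86), (301, 400, 282, 86), (305, 404, 283, 87), (309, 406, 313, 156), (313, 408, 314, 158), (317, 411, 314, 158), (321, 413, 314, 156), (325, 421, 285, 87), (329, 425, 285, 87), (333, 428, 285, 87), (337, 432, 286, 87), (341, 423, 323, 177)]
260 [(285, 393, 320, 195), (289, 395, 315, 185), (293, 394, 269, 89), (297, 398, 269, 90), (301, 401, 270, 91), (305, 405, 277, 105), (309, 407, 302, 156), (313, 409, 303, 158), (317, 412, 303, 157), (321, 414, 303, 156), (325, 421, 279, 106), (329, 426, 272, 89), (333, 430, 272, 90), (337, 433, 273, 90), (341, 423, 321, 192)]
```

View pics/c.png

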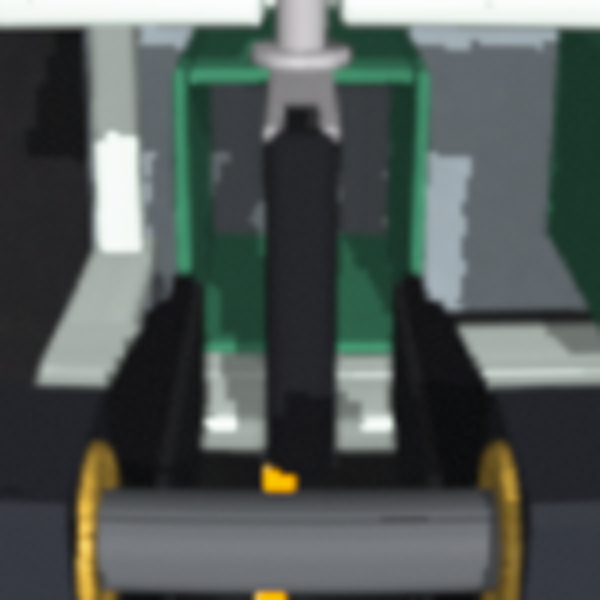

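The reopened view shows the finger ends at about (286,239). By depth they sit near z = 0.168, which is above the bar top at 0.157. So the real tips are about 35 mm short of the reported TCP and they closed over the bar. I'll go lower in safe steps and test the grip.

Request:
jog_arm(rows=[{"slide": [0,0,0],"delta_rot": [0,0,0],"gripper": 0.22},{"slide": [0,0,0.04],"delta_rot": [0,0,0],"gripper": 0.22},{"slide": [0,0,0.08],"delta_rot": [0,0,0],"gripper": 0.22},{"slide": [0,0,0.12],"delta_rot": [0,0,0],"gripper": 0.22},{"slide": [0,0,0.12],"delta_rot": [0,0,0],"gripper": 0.22}], squeeze=12)

```text
time_s: 6.1
ee_pos: [0.4083, 0.3109, 0.1052]
eef_rot: [-179.9, 0.1, 95.1]
force: [0.2, 1.0, 0.3]
width: 0.219
grip_force: 0.0
```

Request:
jog_arm(rows=[{"slide": [0,0,0],"delta_rot": [0,0,0],"gripper": 0.17},{"slide": [0,0,0],"delta_rot": [0,0,0],"gripper": 0.14},{"slide": [0,0,0],"delta_rot": [0,0,0],"gripper": 0.11},{"slide": [0,0,0],"delta_rot": [0,0,0],"gripper": 0.08},{"slide": [0,0,0],"delta_rot": [0,0,0],"gripper": 0.06}], squeeze=12)

```text
time_s: 6.72
ee_pos: [0.4093, 0.3115, 0.107]
eef_rot: [180.0, -0.0, 95.1]
force: [0.4, 0.1, 1.1]
width: 0.123
grip_force: 12.0
```

Run:
```python
from h import *
st();o=sensors.get_obs();p,d=grab('wrist'); P=wpts(d,o)
cv2.imwrite('pics/d.png',cv2.resize(p[170:320,240:390],None,fx=4,fy=4,interpolation=cv2.INTER_CUBIC)[...,::-1])
```

```text
6.725 [0.4093 0.3115 0.107 ] [ 1.7996e+02 -2.0000e-02  9.5130e+01] F [0.4 0.1 1.1] w 0.123 11.998124420642853 [ 31.  -7. 116.   0.  72.  26.]
```

View pics/d.png

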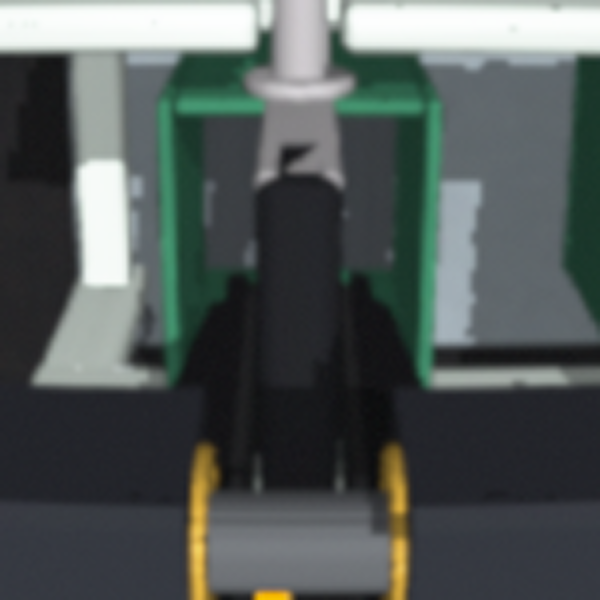

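It is now gripped at the bar width, with 12 N on the pads, which confirms the tip offset. I'll go 7 mm lower for a fuller bite, squeeze harder and lift straight up slowly.

Request:
jog_arm(rows=[{"slide": [0,0,0],"delta_rot": [0,0,0],"gripper": 0.2},{"slide": [0,0,0],"delta_rot": [0,0,0],"gripper": 0.2},{"slide": [0,0,0.035],"delta_rot": [0,0,0],"gripper": 0.2},{"slide": [0,0,0.035],"delta_rot": [0,0,0],"gripper": 0.2},{"slide": [0,0,0.035],"delta_rot": [0,0,0],"gripper": 0.14},{"slide": [0,0,0.035],"delta_rot": [0,0,0],"gripper": 0.1},{"slide": [0,0,0.035],"delta_rot": [0,0,0],"gripper": 0.05},{"slide": [0,0,0.035],"delta_rot": [0,0,0],"gripper": 0.0}], squeeze=30)

```text
time_s: 7.78
ee_pos: [0.4091, 0.3113, 0.0996]
eef_rot: [180.0, -0.0, 95.1]
force: [0.5, 1.5, -0.6]
width: 0.125
grip_force: 30.0
```

Request:
jog_arm(rows=[{"slide": [0,0,-0.01],"delta_rot": [0,0,0],"gripper": 0},{"slide": [0,0,-0.025],"delta_rot": [0,0,0],"gripper": 0},{"slide": [0,0,-0.04],"delta_rot": [0,0,0],"gripper": 0},{"slide": [0,0,-0.06],"delta_rot": [0,0,0],"gripper": 0},{"slide": [0,0,-0.08],"delta_rot": [0,0,0],"gripper": 0},{"slide": [0,0,-0.1],"delta_rot": [0,0,0],"gripper": 0},{"slide": [0,0,-0.12],"delta_rot": [0,0,0],"gripper": 0},{"slide": [0,0,-0.14],"delta_rot": [0,0,0],"gripper": 0},{"slide": [0,0,-0.16],"delta_rot": [0,0,0],"gripper": 0},{"slide": [0,0,-0.18],"delta_rot": [0,0,0],"gripper": 0}], squeeze=40)

```text
time_s: 9.02
ee_pos: [0.409, 0.3113, 0.1358]
eef_rot: [180.0, 0.0, 95.1]
force: [0.5, 0.2, -2.9]
width: 0.123
grip_force: 40.0
```

Request:
jog_arm(rows=[{"slide": [0,0,-0.04],"delta_rot": [0,0,0],"gripper": 0},{"slide": [0,0,-0.1],"delta_rot": [0,0,0],"gripper": 0},{"slide": [0,0,-0.17],"delta_rot": [0,0,0],"gripper": 0},{"slide": [0,0,-0.24],"delta_rot": [0,0,0],"gripper": 0},{"slide": [0,0,-0.3],"delta_rot": [0,0,0],"gripper": 0},{"slide": [0,0,-0.36],"delta_rot": [0,0,0],"gripper": 0},{"slide": [0,0,-0.4],"delta_rot": [0,0,0],"gripper": 0},{"slide": [0,0,-0.4],"delta_rot": [0,0,0],"gripper": 0}])

```text
time_s: 10.02
ee_pos: [0.4094, 0.3116, 0.2164]
eef_rot: [179.9, -0.0, 95.1]
force: [0.6, 0.1, -2.6]
width: 0.12
grip_force: 40.0
```

```bash
python3 -c "
from h import *
st();plan(.455,-.3075,.22,90)"
```

```text
10.025 [0.4094 0.3116 0.2164] [ 1.7993e+02 -4.0000e-02  9.5130e+01] F [ 0.6  0.1 -2.6] w 0.12 39.987090826034546 [ 31. -12. 109.   0.  83.  26.]
slide [-3.103 -0.05  -0.02 ] rot [ 0.002 -0.001  0.114]
```

Request:
jog_arm(rows=[{"slide": [-0.04,0,0],"delta_rot": [0,0,0.03],"gripper": 0},{"slide": [-0.12,0,0],"delta_rot": [0,0,0.05],"gripper": 0},{"slide": [-0.23,0,0],"delta_rot": [0,0,0.07],"gripper": 0},{"slide": [-0.35,0,0],"delta_rot": [0,0,0.09],"gripper": 0},{"slide": [-0.47,0,0],"delta_rot": [0,0,0.11],"gripper": 0},{"slide": [-0.6,0,0],"delta_rot": [0,0,0.115],"gripper": 0},{"slide": [-0.73,0,0],"delta_rot": [0,0,0.115],"gripper": 0},{"slide": [-0.86,0,0],"delta_rot": [0,0,0.115],"gripper": 0},{"slide": [-1,0,0],"delta_rot": [0,0,0.115],"gripper": 0}])

```text
time_s: 11.15
ee_pos: [0.4264, 0.1103, 0.2151]
eef_rot: [-180.0, 0.0, 89.9]
force: [-0.6, -0.2, -3.1]
width: 0.126
grip_force: 40.0
```

Request:
jog_arm(rows=[{"slide": [-0.14,0,0],"delta_rot": [0,0,0],"gripper": 0},{"slide": [-0.28,0,0],"delta_rot": [0,0,0],"gripper": 0},{"slide": [-0.42,0,0],"delta_rot": [0,0,0],"gripper": 0},{"slide": [-0.56,0,0],"delta_rot": [0,0,0],"gripper": 0},{"slide": [-0.7,0,0],"delta_rot": [0,0,0],"gripper": 0},{"slide": [-0.84,0,0],"delta_rot": [0,0,0],"gripper": 0},{"slide": [-1,0,0],"delta_rot": [0,0,0],"gripper": 0}])

```text
time_s: 12.02
ee_pos: [0.4259, -0.0894, 0.2151]
eef_rot: [-180.0, 0.0, 89.9]
force: [-0.5, 0.7, -2.1]
width: 0.124
grip_force: 40.0
```

```bash
python3 -c "
from h import *
st();plan(.455,-.3075,.22,90)"
```

```text
12.025 [ 0.4259 -0.0894  0.2151] [-179.97    0.     89.9 ] F [-0.5  0.7 -2.1] w 0.124 39.988136887550354 [-19. -23. 118.  -0.  85. -19.]
slide [-1.09   0.148 -0.024] rot [-0.001  0.    -0.002]
```

Request:
jog_arm(rows=[{"slide": [-0.13,0.02,0],"delta_rot": [0,0,0],"gripper": 0},{"slide": [-0.26,0.04,0],"delta_rot": [0,0,0],"gripper": 0},{"slide": [-0.4,0.06,0],"delta_rot": [0,0,0],"gripper": 0},{"slide": [-0.53,0.08,0],"delta_rot": [0,0,0],"gripper": 0},{"slide": [-0.66,0.1,0],"delta_rot": [0,0,0],"gripper": 0},{"slide": [-0.78,0.12,0],"delta_rot": [0,0,0],"gripper": 0},{"slide": [-0.88,0.135,0],"delta_rot": [0,0,0],"gripper": 0},{"slide": [-0.95,0.145,0],"delta_rot": [0,0,0],"gripper": 0},{"slide": [-1,0.15,0],"delta_rot": [0,0,0],"gripper": 0}])

```text
time_s: 13.15
ee_pos: [0.4567, -0.2885, 0.2154]
eef_rot: [-180.0, -0.0, 90.0]
force: [0.7, -0.0, -2.9]
width: 0.125
grip_force: 40.0
```

Request:
jog_arm(rows=[{"slide": [-0.05,0,0.02],"delta_rot": [0,0,0],"gripper": 0},{"slide": [-0.09,0,0.08],"delta_rot": [0,0,0],"gripper": 0},{"slide": [-0.09,0,0.16],"delta_rot": [0,0,0],"gripper": 0},{"slide": [-0.09,0,0.26],"delta_rot": [0,0,0],"gripper": 0},{"slide": [-0.09,0,0.36],"delta_rot": [0,0,0],"gripper": 0},{"slide": [-0.09,0,0.45],"delta_rot": [0,0,0],"gripper": 0},{"slide": [-0.09,0,0.53],"delta_rot": [0,0,0],"gripper": 0},{"slide": [-0.09,0,0.6],"delta_rot": [0,0,0],"gripper": 0},{"slide": [-0.09,0,0.65],"delta_rot": [0,0,0],"gripper": 0},{"slide": [-0.09,0,0.65],"delta_rot": [0,0,0],"gripper": 0}])

```text
time_s: 14.4
ee_pos: [0.4562, -0.3055, 0.0846]
eef_rot: [-179.9, -0.1, 90.0]
force: [-0.2, -0.4, -2.9]
width: 0.123
grip_force: 40.0
```

```bash
python3 -c "
from h import *
st();plan(.455,-.3075,.0696,90)"
```

```text
14.4 [ 0.4562 -0.3055  0.0846] [-1.7993e+02 -6.0000e-02  8.9960e+01] F [-0.2 -0.4 -2.9] w 0.123 39.98728036880493 [-39.  -1. 112.   0.  69. -39.]
slide [-0.01  -0.006  0.075] rot [-0.002 -0.001 -0.001]
```

Next, the final slow descent to about 1 mm above nominal, then 1 mm steps while watching the force.

Request:
jog_arm(rows=[{"slide": [-0.01,0,0.02],"delta_rot": [0,0,0],"gripper": 0},{"slide": [-0.01,0,0.035],"delta_rot": [0,0,0],"gripper": 0},{"slide": [-0.01,0,0.05],"delta_rot": [0,0,0],"gripper": 0},{"slide": [-0.01,0,0.06],"delta_rot": [0,0,0],"gripper": 0},{"slide": [-0.01,0,0.065],"delta_rot": [0,0,0],"gripper": 0},{"slide": [-0.01,0,0.07],"delta_rot": [0,0,0],"gripper": 0},{"slide": [-0.01,0,0.07],"delta_rot": [0,0,0],"gripper": 0}])

```text
time_s: 15.28
ee_pos: [0.4566, -0.3079, 0.0715]
eef_rot: [-180.0, -0.0, 90.0]
force: [-0.6, 0.8, -4.0]
width: 0.125
grip_force: 40.0
```

Request:
jog_arm(rows=[{"slide": [0,0,0.003],"delta_rot": [0,0,0],"gripper": 0},{"slide": [0,0,0.005],"delta_rot": [0,0,0],"gripper": 0},{"slide": [0,0,0.005],"delta_rot": [0,0,0],"gripper": 0}])

```text
time_s: 15.65
ee_pos: [0.4566, -0.3079, 0.0706]
eef_rot: [-180.0, -0.0, 90.0]
force: [0.0, 0.6, -2.2]
width: 0.12
grip_force: 40.0
```

Request:
jog_arm(rows=[{"slide": [0,0,0.003],"delta_rot": [0,0,0],"gripper": 0},{"slide": [0,0,0.005],"delta_rot": [0,0,0],"gripper": 0},{"slide": [0,0,0.005],"delta_rot": [0,0,0],"gripper": 0}], squeeze=12)

```text
time_s: 16.02
ee_pos: [0.4567, -0.3079, 0.0697]
eef_rot: [180.0, 0.0, 90.0]
force: [-1.0, -0.2, -1.7]
width: 0.127
grip_force: 12.0
```

Request:
jog_arm(rows=[{"slide": [0,0,0.003],"delta_rot": [0,0,0],"gripper": 0},{"slide": [0,0,0.005],"delta_rot": [0,0,0],"gripper": 0},{"slide": [0,0,0.005],"delta_rot": [0,0,0],"gripper": 0}])

```text
time_s: 16.4
ee_pos: [0.4569, -0.3081, 0.0697]
eef_rot: [180.0, 0.0, 90.0]
force: [-2.4, 2.8, 4.8]
width: 0.125
grip_force: 12.0
```

It is on the floor, with contact force now upward. I'll release and raise.

Request:
jog_arm(rows=[{"slide": [0,0,0],"delta_rot": [0,0,0],"gripper": 0.16},{"slide": [0,0,0],"delta_rot": [0,0,0],"gripper": 0.22},{"slide": [0,0,0],"delta_rot": [0,0,0],"gripper": 0.24},{"slide": [0,0,-0.04],"delta_rot": [0,0,0],"gripper": 0.24},{"slide": [0,0,-0.12],"delta_rot": [0,0,0],"gripper": 0.24},{"slide": [0,0,-0.3],"delta_rot": [0,0,0],"gripper": 0.3},{"slide": [0,0,-0.6],"delta_rot": [0,0,0],"gripper": 0.4},{"slide": [0,0,-0.8],"delta_rot": [0,0,0],"gripper": 0.5},{"slide": [0,0,-0.8],"delta_rot": [0,0,0],"gripper": 0.5}])

```text
time_s: 17.52
ee_pos: [0.4588, -0.3097, 0.2353]
eef_rot: [179.5, 0.4, 90.0]
force: [-0.0, 0.4, 0.5]
width: 0.493
grip_force: 0.0
```

Request:
jog_arm(rows=[{"slide": [1,0,0],"delta_rot": [0,0,0],"gripper": 0.5},{"slide": [1,0,0],"delta_rot": [0,0,0],"gripper": 0.5},{"slide": [1,0,0],"delta_rot": [0,0,0],"gripper": 0.5},{"slide": [1,0,0],"delta_rot": [0,0,0],"gripper": 0.5}])

```text
time_s: 18.02
ee_pos: [0.4561, -0.105, 0.2281]
eef_rot: [-180.0, -0.0, 90.2]
force: [-0.5, -0.8, 1.0]
width: 0.498
grip_force: 0.0
```

```bash
python3 -c "
from h import *
st();plan(.499,.318,.23,95.1)
p,d=grab('top');P=pts('top',d);Z=P[...,2];r=np.zeros(Z.shape,bool);r[160:290,375:450]=1
q=P[r&(Z>.115)&(Z<.14)];print(q.mean(0),cv2.minAreaRect((q[:,:2]*1000).astype(np.float32)));handles();brackets()"
```

```text
18.025 [ 0.4561 -0.105   0.2281] [-1.7997e+02 -3.0000e-02  9.0200e+01] F [-0.5 -0.8  1. ] w 0.498 0.0 [-20. -18. 113.   0.  85. -20.]
slide [ 2.114  0.222 -0.009] rot [-0.001 -0.001 -0.109]
[ 0.45700099 -0.30756155  0.12610184] ((457.3759765625, -308.3477783203125), (60.93729019165039, 12.19416332244873), 89.9936294555664)
handle 121 [0.4991 0.3169 0.1576] ((499.5983581542969, 317.739501953125), (12.449468612670898, 61.28379821777344), 5.2099456787109375)
[266. 210.] tab [531.8  93.6] [27.9  6.8] heading 13.4 25
[263. 249.] tab [440.1  96.8] [ 7.1 25.4] heading 125.1 27
```

Bucket 1 stands upright in the tray, with its bar top at 0.127. On to the second bucket.

Request:
jog_arm(rows=[{"slide": [1,0.11,0],"delta_rot": [0,0,-0.11],"gripper": 0.5},{"slide": [1,0.11,0],"delta_rot": [0,0,-0.11],"gripper": 0.5},{"slide": [1,0.11,0],"delta_rot": [0,0,-0.11],"gripper": 0.5},{"slide": [1,0.11,0],"delta_rot": [0,0,-0.11],"gripper": 0.5}])

```text
time_s: 18.58
ee_pos: [0.4791, 0.0937, 0.228]
eef_rot: [-179.9, 0.0, 95.1]
force: [-0.0, -0.6, -0.8]
width: 0.503
grip_force: 0.0
```

Request:
jog_arm(rows=[{"slide": [1,0.2,0],"delta_rot": [0,0,0],"gripper": 0.4},{"slide": [1,0.2,0],"delta_rot": [0,0,0],"gripper": 0.4},{"slide": [1,0.2,0],"delta_rot": [0,0,0],"gripper": 0.4},{"slide": [1,0.2,0],"delta_rot": [0,0,0],"gripper": 0.4},{"slide": [1,0.2,0],"delta_rot": [0,0,0],"gripper": 0.4}])

```text
time_s: 19.2
ee_pos: [0.5022, 0.2938, 0.2278]
eef_rot: [-179.9, 0.1, 94.9]
force: [-0.3, 0.2, 0.3]
width: 0.396
grip_force: 0.0
```

```bash
python3 -c "
from h import *
st();plan(.4993,.3177,.10,95.1)"
```

```text
19.2 [0.5022 0.2938 0.2278] [-1.7993e+02  8.0000e-02  9.4900e+01] F [-0.3  0.2  0.3] w 0.396 0.0 [ 25.  -3. 100.  -0.  83.  20.]
slide [ 0.121 -0.003  0.639] rot [-0.002  0.002 -0.004]
```

Request:
jog_arm(rows=[{"slide": [0.12,0,0.1],"delta_rot": [0,0,0],"gripper": 0.3},{"slide": [0.12,0,0.25],"delta_rot": [0,0,0],"gripper": 0.25},{"slide": [0.12,0,0.3],"delta_rot": [0,0,0],"gripper": 0.25},{"slide": [0.12,0,0.3],"delta_rot": [0,0,0],"gripper": 0.25},{"slide": [0.12,0,0.3],"delta_rot": [0,0,0],"gripper": 0.25}])

```text
time_s: 19.82
ee_pos: [0.5006, 0.3182, 0.1702]
eef_rot: [179.9, -0.0, 94.8]
force: [0.0, 0.5, -0.0]
width: 0.248
grip_force: 0.0
```

```bash
python3 -c "
from h import *
st();plan(.4993,.3177,.10,95.1)"
```

```text
19.825 [0.5006 0.3182 0.1702] [ 1.7988e+02 -4.0000e-02  9.4840e+01] F [ 0.   0.5 -0. ] w 0.248 0.0 [ 27.   0. 102.  -0.  77.  22.]
slide [-0.002 -0.008  0.351] rot [ 0.003 -0.001 -0.006]
```

Request:
jog_arm(rows=[{"slide": [0,-0.006,0.1],"delta_rot": [0,0,0],"gripper": 0.25},{"slide": [0,-0.006,0.2],"delta_rot": [0,0,0],"gripper": 0.25},{"slide": [0,-0.006,0.3],"delta_rot": [0,0,0],"gripper": 0.24},{"slide": [0,-0.006,0.35],"delta_rot": [0,0,0],"gripper": 0.22},{"slide": [0,-0.006,0.35],"delta_rot": [0,0,0],"gripper": 0.18},{"slide": [0,-0.006,0.35],"delta_rot": [0,0,0],"gripper": 0.14},{"slide": [0,-0.006,0.35],"delta_rot": [0,0,0],"gripper": 0.11},{"slide": [0,-0.006,0.35],"delta_rot": [0,0,0],"gripper": 0.08},{"slide": [0,-0.006,0.35],"delta_rot": [0,0,0],"gripper": 0.04}], squeeze=20)

```text
time_s: 20.95
ee_pos: [0.4991, 0.319, 0.0996]
eef_rot: [179.9, -0.0, 94.9]
force: [0.3, 0.7, 2.7]
width: 0.123
grip_force: 20.0
```

Request:
jog_arm(rows=[{"slide": [0,0,0],"delta_rot": [0,0,0],"gripper": 0},{"slide": [0,0,-0.01],"delta_rot": [0,0,0],"gripper": 0},{"slide": [0,0,-0.025],"delta_rot": [0,0,0],"gripper": 0},{"slide": [0,0,-0.04],"delta_rot": [0,0,0],"gripper": 0},{"slide": [0,0,-0.06],"delta_rot": [0,0,0],"gripper": 0},{"slide": [0,0,-0.08],"delta_rot": [0,0,0],"gripper": 0},{"slide": [0,0,-0.1],"delta_rot": [0,0,0],"gripper": 0},{"slide": [0,0,-0.12],"delta_rot": [0,0,0],"gripper": 0},{"slide": [0,0,-0.15],"delta_rot": [0,0,0],"gripper": 0},{"slide": [0,0,-0.18],"delta_rot": [0,0,0],"gripper": 0}], squeeze=40)

```text
time_s: 22.2
ee_pos: [0.4985, 0.3186, 0.1351]
eef_rot: [180.0, -0.0, 94.9]
force: [-0.1, 0.4, -2.7]
width: 0.124
grip_force: 40.0
```

Request:
jog_arm(rows=[{"slide": [0,0,-0.04],"delta_rot": [0,0,0],"gripper": 0},{"slide": [0,0,-0.1],"delta_rot": [0,0,0],"gripper": 0},{"slide": [0,0,-0.17],"delta_rot": [0,0,0],"gripper": 0},{"slide": [0,0,-0.24],"delta_rot": [0,0,0],"gripper": 0},{"slide": [0,0,-0.3],"delta_rot": [0,0,0],"gripper": 0},{"slide": [0,0,-0.36],"delta_rot": [0,0,0],"gripper": 0},{"slide": [0,0,-0.42],"delta_rot": [0,0,0],"gripper": 0},{"slide": [0,0,-0.42],"delta_rot": [0,0,0],"gripper": 0}])

```text
time_s: 23.2
ee_pos: [0.4991, 0.319, 0.2202]
eef_rot: [179.9, -0.1, 94.9]
force: [-1.5, -0.1, -2.1]
width: 0.12
grip_force: 40.0
```

```bash
python3 -c "
from h import *
st();plan(.58,-.3075,.22,90)"
```

```text
23.2 [0.4991 0.319  0.2202] [ 1.7986e+02 -6.0000e-02  9.4910e+01] F [-1.5 -0.1 -2.1] w 0.12 39.999293088912964 [27. -2. 99.  0. 82. 22.]
slide [-3.155e+00  1.350e-01 -2.000e-03] rot [ 0.003 -0.001  0.109]
```

Request:
jog_arm(rows=[{"slide": [-0.04,0,0],"delta_rot": [0,0,0.03],"gripper": 0},{"slide": [-0.12,0.01,0],"delta_rot": [0,0,0.05],"gripper": 0},{"slide": [-0.23,0.015,0],"delta_rot": [0,0,0.07],"gripper": 0},{"slide": [-0.35,0.02,0],"delta_rot": [0,0,0.09],"gripper": 0},{"slide": [-0.47,0.025,0],"delta_rot": [0,0,0.11],"gripper": 0},{"slide": [-0.6,0.03,0],"delta_rot": [0,0,0.11],"gripper": 0},{"slide": [-0.73,0.035,0],"delta_rot": [0,0,0.11],"gripper": 0},{"slide": [-0.86,0.04,0],"delta_rot": [0,0,0.11],"gripper": 0},{"slide": [-1,0.045,0],"delta_rot": [0,0,0.11],"gripper": 0}])

```text
time_s: 24.32
ee_pos: [0.5243, 0.1178, 0.2184]
eef_rot: [-180.0, 0.0, 89.9]
force: [0.1, -0.2, -1.8]
width: 0.124
grip_force: 40.0
```

Request:
jog_arm(rows=[{"slide": [-0.14,0.02,0],"delta_rot": [0,0,0],"gripper": 0},{"slide": [-0.28,0.04,0],"delta_rot": [0,0,0],"gripper": 0},{"slide": [-0.42,0.06,0],"delta_rot": [0,0,0],"gripper": 0},{"slide": [-0.56,0.08,0],"delta_rot": [0,0,0],"gripper": 0},{"slide": [-0.7,0.1,0],"delta_rot": [0,0,0],"gripper": 0},{"slide": [-0.84,0.12,0],"delta_rot": [0,0,0],"gripper": 0},{"slide": [-1,0.15,0],"delta_rot": [0,0,0],"gripper": 0}])

```text
time_s: 25.2
ee_pos: [0.5536, -0.0821, 0.2184]
eef_rot: [-180.0, 0.0, 89.9]
force: [1.1, -0.5, -2.7]
width: 0.117
grip_force: 40.0
```

Request:
jog_arm(rows=[{"slide": [-0.14,0.02,0],"delta_rot": [0,0,0],"gripper": 0},{"slide": [-0.28,0.04,0],"delta_rot": [0,0,0],"gripper": 0},{"slide": [-0.42,0.06,0],"delta_rot": [0,0,0],"gripper": 0},{"slide": [-0.56,0.08,0],"delta_rot": [0,0,0],"gripper": 0},{"slide": [-0.68,0.1,0],"delta_rot": [0,0,0],"gripper": 0},{"slide": [-0.8,0.12,0],"delta_rot": [0,0,0],"gripper": 0},{"slide": [-0.9,0.13,0],"delta_rot": [0,0,0],"gripper": 0},{"slide": [-0.97,0.13,0],"delta_rot": [0,0,0],"gripper": 0},{"slide": [-1,0.13,0],"delta_rot": [0,0,0],"gripper": 0}])

```text
time_s: 26.32
ee_pos: [0.5801, -0.2806, 0.2184]
eef_rot: [-180.0, -0.0, 89.9]
force: [-0.8, 1.1, -3.0]
width: 0.124
grip_force: 40.0
```

```bash
python3 -c "
from h import *
st();plan(.58,-.3075,.084,90)"
```

```text
26.325 [ 0.5801 -0.2806  0.2184] [-1.7998e+02 -2.0000e-02  8.9930e+01] F [-0.8  1.1 -3. ] w 0.124 39.999420046806335 [-31.   5.  93.   0.  82. -31.]
slide [-0.135 -0.     0.672] rot [-0.    -0.    -0.001]
```

Request:
jog_arm(rows=[{"slide": [-0.08,0,0.02],"delta_rot": [0,0,0],"gripper": 0},{"slide": [-0.135,0,0.08],"delta_rot": [0,0,0],"gripper": 0},{"slide": [-0.135,0,0.16],"delta_rot": [0,0,0],"gripper": 0},{"slide": [-0.135,0,0.26],"delta_rot": [0,0,0],"gripper": 0},{"slide": [-0.135,0,0.36],"delta_rot": [0,0,0],"gripper": 0},{"slide": [-0.135,0,0.46],"delta_rot": [0,0,0],"gripper": 0},{"slide": [-0.135,0,0.55],"delta_rot": [0,0,0],"gripper": 0},{"slide": [-0.135,0,0.62],"delta_rot": [0,0,0],"gripper": 0},{"slide": [-0.135,0,0.67],"delta_rot": [0,0,0],"gripper": 0},{"slide": [-0.135,0,0.67],"delta_rot": [0,0,0],"gripper": 0}])

```text
time_s: 27.58
ee_pos: [0.5798, -0.3067, 0.0836]
eef_rot: [-179.9, -0.0, 90.0]
force: [-0.1, -0.4, -2.5]
width: 0.121
grip_force: 40.0
```

Request:
jog_arm(rows=[{"slide": [0,0,0.02],"delta_rot": [0,0,0],"gripper": 0},{"slide": [0,0,0.035],"delta_rot": [0,0,0],"gripper": 0},{"slide": [0,0,0.05],"delta_rot": [0,0,0],"gripper": 0},{"slide": [0,0,0.06],"delta_rot": [0,0,0],"gripper": 0},{"slide": [0,0,0.065],"delta_rot": [0,0,0],"gripper": 0},{"slide": [0,0,0.065],"delta_rot": [0,0,0],"gripper": 0}])

```text
time_s: 28.32
ee_pos: [0.5801, -0.3069, 0.0715]
eef_rot: [-180.0, -0.0, 90.0]
force: [0.4, -0.2, -3.1]
width: 0.122
grip_force: 40.0
```

Request:
jog_arm(rows=[{"slide": [0,0,0.003],"delta_rot": [0,0,0],"gripper": 0},{"slide": [0,0,0.005],"delta_rot": [0,0,0],"gripper": 0},{"slide": [0,0,0.005],"delta_rot": [0,0,0],"gripper": 0}], squeeze=12)

```text
time_s: 28.7
ee_pos: [0.5802, -0.3069, 0.0706]
eef_rot: [180.0, -0.0, 90.0]
force: [-0.4, 0.7, -2.6]
width: 0.127
grip_force: 12.0
```

Request:
jog_arm(rows=[{"slide": [0,0,0.003],"delta_rot": [0,0,0],"gripper": 0},{"slide": [0,0,0.005],"delta_rot": [0,0,0],"gripper": 0},{"slide": [0,0,0.005],"delta_rot": [0,0,0],"gripper": 0}])

```text
time_s: 29.08
ee_pos: [0.5802, -0.307, 0.0698]
eef_rot: [180.0, 0.0, 90.0]
force: [-0.2, -0.2, -0.9]
width: 0.128
grip_force: 12.0
```

Request:
jog_arm(rows=[{"slide": [0,0,0.003],"delta_rot": [0,0,0],"gripper": 0},{"slide": [0,0,0.004],"delta_rot": [0,0,0],"gripper": 0},{"slide": [0,0,0.004],"delta_rot": [0,0,0],"gripper": 0}])

```text
time_s: 29.45
ee_pos: [0.5804, -0.3071, 0.0697]
eef_rot: [180.0, 0.0, 90.0]
force: [-3.3, 2.1, 4.6]
width: 0.124
grip_force: 12.0
```

Request:
jog_arm(rows=[{"slide": [0,0,0],"delta_rot": [0,0,0],"gripper": 0.16},{"slide": [0,0,0],"delta_rot": [0,0,0],"gripper": 0.22},{"slide": [0,0,0],"delta_rot": [0,0,0],"gripper": 0.24},{"slide": [0,0,-0.04],"delta_rot": [0,0,0],"gripper": 0.24},{"slide": [0,0,-0.12],"delta_rot": [0,0,0],"gripper": 0.24},{"slide": [0,0,-0.3],"delta_rot": [0,0,0],"gripper": 0.3},{"slide": [0,0,-0.6],"delta_rot": [0,0,0],"gripper": 0.4},{"slide": [0,0,-0.7],"delta_rot": [0,0,0],"gripper": 0.4},{"slide": [0,0,-0.7],"delta_rot": [0,0,0],"gripper": 0.4}])

```text
time_s: 30.58
ee_pos: [0.5814, -0.3077, 0.2121]
eef_rot: [179.7, 0.2, 90.0]
force: [0.0, 0.9, -0.9]
width: 0.398
grip_force: 0.0
```

```bash
python3 -c "
from h import *
st()
p,d=grab('top');P=pts('top',d);brackets()
q,e=grab('side'); cv2.imwrite('pics/e.png',np.hstack([p[140:300,230:460],q[110:270,200:430]])[...,::-1])"
```

```text
30.575 [ 0.5814 -0.3077  0.2121] [1.7973e+02 1.7000e-01 8.9960e+01] F [ 0.   0.9 -0.9] w 0.398 0.0 [-33.   7.  91.   0.  82. -33.]
[336. 204.] tab [ 570.6 -107.6] [ 7.  26.6] heading 152.1 25
[266. 210.] tab [531.6  93.5] [26.9  6. ] heading 15.0 24
[333. 246.] tab [ 432.5 -101.5] [26.7  7.3] heading 61.8 31
[263. 249.] tab [440.2  96.9] [ 7.3 25.5] heading 125.5 27
[298. 251.] tab [435.6  -3.6] [ 6.8 26.6] heading 112.0 27
```

View pics/e.png

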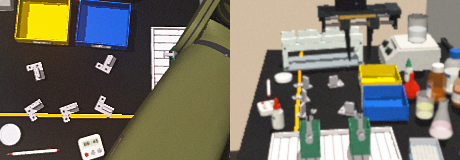

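The left half, from the top camera, shows bracket B knocked about 24 mm to (336,204), still right-hand, with the rest unmoved. The right half, from the side, shows both buckets upright in the tray. Bracket B goes first.

```bash
python3 -c "
from h import *
plan(.5706,-.1076,.10,135)"
```

```text
slide [ 0.994 -0.044  0.537] rot [-0.002 -0.002 -1.001]
```

Request:
jog_arm(rows=[{"slide": [0.5,-0.02,0.05],"delta_rot": [0,0,-0.4],"gripper": 0.4},{"slide": [0.8,-0.045,0.1],"delta_rot": [0,0,-0.7],"gripper": 0.4},{"slide": [0.99,-0.045,0.3],"delta_rot": [0,0,-1],"gripper": 0.4},{"slide": [0.99,-0.045,0.54],"delta_rot": [0,0,-1],"gripper": 0.4},{"slide": [0.99,-0.045,0.54],"delta_rot": [0,0,-1],"gripper": 0.4},{"slide": [0.99,-0.045,0.54],"delta_rot": [0,0,-1],"gripper": 0.4},{"slide": [0.99,-0.045,0.54],"delta_rot": [0,0,-1],"gripper": 0.4}])

```text
time_s: 31.55
ee_pos: [0.5732, -0.1106, 0.1035]
eef_rot: [179.9, 0.2, 134.8]
force: [0.2, -0.6, 0.7]
width: 0.4
grip_force: 0.0
```

```bash
python3 -c "
from h import *
st(); plan(.5706,-.1076,.04,151)"
```

```text
31.55 [ 0.5732 -0.1106  0.1035] [179.89   0.22 134.79] F [ 0.2 -0.6  0.7] w 0.4 0.0 [-16.   2. 107.  -0.  71. -61.]
slide [0.021 0.001 0.317] rot [ 0.002  0.005 -0.36 ]
```

Request:
jog_arm(rows=[{"slide": [0.02,0,0.15],"delta_rot": [0,0.005,-0.36],"gripper": 0.35},{"slide": [0.02,0,0.3],"delta_rot": [0,0.005,-0.36],"gripper": 0.35},{"slide": [0.02,0,0.32],"delta_rot": [0,0.005,-0.36],"gripper": 0.35},{"slide": [0.02,0,0.32],"delta_rot": [0,0.005,-0.36],"gripper": 0.35}])

```text
time_s: 32.05
ee_pos: [0.5697, -0.107, 0.0385]
eef_rot: [179.9, -0.1, 151.0]
force: [0.1, -0.1, 1.1]
width: 0.349
grip_force: 0.0
```

```bash
python3 -c "
from h import *
st(); plan(.5706,-.1076,-.018,151)
p,d=grab('wrist'); cv2.imwrite('pics/f.png',p[120:340,160:480,::-1])"
```

```text
32.05 [ 0.5697 -0.107   0.0385] [ 1.7994e+02 -9.0000e-02  1.5101e+02] F [ 0.1 -0.1  1.1] w 0.349 0.0 [-16.   5. 110.   0.  64. -77.]
slide [-0.006 -0.001  0.283] rot [ 0.001 -0.002  0.   ]
```

View pics/f.png

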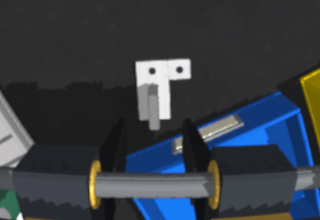

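The bracket tab, at (153,107) in the crop, is centred and aligned between the fingers. I'll descend and grip.

Request:
jog_arm(rows=[{"slide": [0,0,0.1],"delta_rot": [0,0,0],"gripper": 0.35},{"slide": [0,0,0.2],"delta_rot": [0,0,0],"gripper": 0.35},{"slide": [0,0,0.26],"delta_rot": [0,0,0],"gripper": 0.35},{"slide": [0,0,0.28],"delta_rot": [0,0,0],"gripper": 0.3},{"slide": [0,0,0.28],"delta_rot": [0,0,0],"gripper": 0.2},{"slide": [0,0,0.28],"delta_rot": [0,0,0],"gripper": 0.1},{"slide": [0,0,0.28],"delta_rot": [0,0,0],"gripper": 0},{"slide": [0,0,0.28],"delta_rot": [0,0,0],"gripper": 0}], squeeze=15)

```text
time_s: 33.1
ee_pos: [0.569, -0.1062, -0.0184]
eef_rot: [179.9, -0.1, 151.2]
force: [-0.2, 0.5, 2.1]
width: 0.084
grip_force: 15.0
```

Request:
jog_arm(rows=[{"slide": [0,0,0],"delta_rot": [0,0,0],"gripper": 0},{"slide": [0,0,-0.1],"delta_rot": [0,0,0],"gripper": 0},{"slide": [0,0,-0.3],"delta_rot": [0,0,0],"gripper": 0},{"slide": [0,0,-0.5],"delta_rot": [0,0,0],"gripper": 0},{"slide": [0,0,-0.5],"delta_rot": [0,0,0],"gripper": 0}], squeeze=20)

```text
time_s: 33.72
ee_pos: [0.5719, -0.1071, 0.0864]
eef_rot: [179.8, 0.3, 151.2]
force: [0.3, -0.8, -0.7]
width: 0.083
grip_force: 20.0
```

```bash
python3 -c "
from h import *
st(); plan(.692,.041,.08,178)"
```

```text
33.725 [ 0.5719 -0.1071  0.0864] [179.85   0.29 151.16] F [ 0.3 -0.8 -0.7] w 0.083 19.999877214431763 [-16.   2. 108.   0.  69. -77.]
slide [-0.168  0.938  0.035] rot [ 0.002  0.007 -0.596]
```

Request:
jog_arm(rows=[{"slide": [-0.04,0.25,0],"delta_rot": [0,0,-0.2],"gripper": 0},{"slide": [-0.09,0.5,0],"delta_rot": [0,0,-0.4],"gripper": 0},{"slide": [-0.14,0.75,0],"delta_rot": [0,0,-0.6],"gripper": 0},{"slide": [-0.17,0.94,0],"delta_rot": [0,0,-0.6],"gripper": 0},{"slide": [-0.17,0.94,0.03],"delta_rot": [0,0,-0.6],"gripper": 0},{"slide": [-0.17,0.94,0.03],"delta_rot": [0,0,-0.6],"gripper": 0},{"slide": [-0.17,0.94,0.03],"delta_rot": [0,0,-0.6],"gripper": 0}])

```text
time_s: 34.6
ee_pos: [0.6881, 0.0411, 0.0741]
eef_rot: [179.9, -0.3, 178.1]
force: [-0.9, 0.2, -0.0]
width: 0.087
grip_force: 20.0
```

```bash
python3 -c "
from h import *
st(); plan(.692,.041,-.010,178)"
```

```text
34.6 [0.6881 0.0411 0.0741] [179.88  -0.26 178.09] F [-0.9  0.2 -0. ] w 0.087 19.999854862689972 [ -1.  16.  94.   0.  70. -89.]
slide [-0.022 -0.001  0.421] rot [ 0.003 -0.006  0.002]
```

Request:
jog_arm(rows=[{"slide": [-0.02,0,0.15],"delta_rot": [0,0,0],"gripper": 0},{"slide": [-0.02,0,0.3],"delta_rot": [0,0,0],"gripper": 0},{"slide": [-0.02,0,0.4],"delta_rot": [0,0,0],"gripper": 0},{"slide": [-0.02,0,0.42],"delta_rot": [0,0,0],"gripper": 0},{"slide": [-0.02,0,0.42],"delta_rot": [0,0,0],"gripper": 0},{"slide": [-0.02,0,0.42],"delta_rot": [0,0,0],"gripper": 0.2},{"slide": [-0.02,0,0.42],"delta_rot": [0,0,0],"gripper": 0.2},{"slide": [-0.02,0,0.3],"delta_rot": [0,0,0],"gripper": 0.2},{"slide": [-0.02,0,0.05],"delta_rot": [0,0,0],"gripper": 0.2},{"slide": [-0.02,0,0],"delta_rot": [0,0,0],"gripper": 0.3}])

```text
time_s: 35.85
ee_pos: [0.6971, 0.042, 0.0822]
eef_rot: [179.9, 0.4, 178.2]
force: [0.0, -0.7, 0.2]
width: 0.259
grip_force: 0.0
```

Request:
jog_arm(rows=[{"slide": [0.4,0.1,0],"delta_rot": [0,0,0.2],"gripper": 0.35},{"slide": [0.7,0.15,0],"delta_rot": [0,0,0.4],"gripper": 0.35},{"slide": [1,0.2,0],"delta_rot": [0,0,0.6],"gripper": 0.35},{"slide": [1,0.2,0],"delta_rot": [0,0,0.8],"gripper": 0.35},{"slide": [1,0.2,0],"delta_rot": [0,0,1],"gripper": 0.35},{"slide": [1,0.2,0],"delta_rot": [0,0,1],"gripper": 0.35}])

```text
time_s: 36.6
ee_pos: [0.4945, 0.0885, 0.0762]
eef_rot: [180.0, -0.2, 133.3]
force: [-0.3, 0.7, -0.7]
width: 0.35
grip_force: 0.0
```

```bash
python3 -c "
from h import *
st(); grab('top'); brackets(); plan(.4402,.0968,.04,125)"
```

```text
36.6 [0.4945 0.0885 0.0762] [179.99  -0.18 133.28] F [-0.3  0.7 -0.7] w 0.35 0.0 [  4.  -7. 119.   0.  69. -39.]
[334. 247.] tab [ 432.2 -101.4] [26.4  6.7] heading 63.7 25
[298. 251.] tab [435.7  -3.7] [ 7.  26.7] heading 111.1 26
slide [ 0.217 -0.169  0.181] rot [-0.    -0.004  0.185]
```

Request:
jog_arm(rows=[{"slide": [0.22,-0.17,0],"delta_rot": [0,0,0.185],"gripper": 0.35},{"slide": [0.22,-0.17,0.1],"delta_rot": [0,0,0.185],"gripper": 0.35},{"slide": [0.22,-0.17,0.18],"delta_rot": [0,0,0.185],"gripper": 0.35},{"slide": [0.22,-0.17,0.18],"delta_rot": [0,0,0.185],"gripper": 0.35},{"slide": [0.22,-0.17,0.18],"delta_rot": [0,0,0.185],"gripper": 0.35}])

```text
time_s: 37.28
ee_pos: [0.4402, 0.0972, 0.0399]
eef_rot: [-179.9, -0.2, 124.8]
force: [0.3, -0.2, 0.4]
width: 0.35
grip_force: 0.0
```

```bash
python3 -c "
from h import *
st(); plan(.4402,.0968,-.018,125)"
```

```text
37.275 [0.4402 0.0972 0.0399] [-179.93   -0.21  124.84] F [ 0.3 -0.2  0.4] w 0.35 0.0 [  6. -12. 126.   0.  65. -29.]
slide [-0.003 -0.001  0.29 ] rot [-0.002 -0.005 -0.004]
```

Request:
jog_arm(rows=[{"slide": [0,0,0.1],"delta_rot": [0,0,0],"gripper": 0.35},{"slide": [0,0,0.2],"delta_rot": [0,0,0],"gripper": 0.35},{"slide": [0,0,0.27],"delta_rot": [0,0,0],"gripper": 0.35},{"slide": [0,0,0.29],"delta_rot": [0,0,0],"gripper": 0.3},{"slide": [0,0,0.29],"delta_rot": [0,0,0],"gripper": 0.2},{"slide": [0,0,0.29],"delta_rot": [0,0,0],"gripper": 0.1},{"slide": [0,0,0.29],"delta_rot": [0,0,0],"gripper": 0},{"slide": [0,0,0.29],"delta_rot": [0,0,0],"gripper": 0}], squeeze=15)

```text
time_s: 38.28
ee_pos: [0.4399, 0.0975, -0.0176]
eef_rot: [-180.0, -0.2, 124.8]
force: [0.7, -1.1, 1.7]
width: 0.085
grip_force: 15.0
```

Request:
jog_arm(rows=[{"slide": [0,0,0],"delta_rot": [0,0,0],"gripper": 0},{"slide": [0,0,-0.1],"delta_rot": [0,0,0],"gripper": 0},{"slide": [0,0,-0.3],"delta_rot": [0,0,0],"gripper": 0},{"slide": [0,0,-0.5],"delta_rot": [0,0,0],"gripper": 0},{"slide": [0,0,-0.5],"delta_rot": [0,0,0],"gripper": 0}], squeeze=20)

```text
time_s: 38.9
ee_pos: [0.4423, 0.0975, 0.0852]
eef_rot: [179.7, -0.0, 124.8]
force: [-0.0, 0.0, -1.2]
width: 0.082
grip_force: 20.0
```

```bash
python3 -c "
from h import *
st(); plan(.6545,-.1157,.08,175)"
```

```text
38.9 [0.4423 0.0975 0.0852] [ 1.7970e+02 -1.0000e-02  1.2483e+02] F [-0.   0.  -1.2] w 0.082 19.997587502002716 [  6. -15. 124.   0.  70. -29.]
slide [-1.481  0.262  0.027] rot [ 0.006  0.003 -1.115]
```

Request:
jog_arm(rows=[{"slide": [-0.25,0.05,0],"delta_rot": [0,0,-0.2],"gripper": 0},{"slide": [-0.5,0.1,0],"delta_rot": [0,0,-0.4],"gripper": 0},{"slide": [-0.75,0.14,0],"delta_rot": [0,0,-0.6],"gripper": 0},{"slide": [-1,0.18,0],"delta_rot": [0,0,-0.8],"gripper": 0},{"slide": [-1,0.18,0],"delta_rot": [0,0,-1],"gripper": 0},{"slide": [-1,0.18,0],"delta_rot": [0,0,-1],"gripper": 0}])

```text
time_s: 39.65
ee_pos: [0.5822, -0.0466, 0.0784]
eef_rot: [179.9, -0.4, 169.7]
force: [0.5, -0.0, -0.9]
width: 0.08
grip_force: 20.0
```

```bash
python3 -c "
from h import *
st(); plan(.6545,-.1157,.07,175)"
```

```text
39.65 [ 0.5822 -0.0466  0.0784] [179.89  -0.42 169.68] F [ 0.5 -0.  -0.9] w 0.08 19.996966123580933 [-10.   4. 108.   0.  69. -90.]
slide [-0.418 -0.275  0.039] rot [ 0.003 -0.009 -0.118]
```

Request:
jog_arm(rows=[{"slide": [-0.2,-0.14,0],"delta_rot": [0,-0.01,-0.12],"gripper": 0},{"slide": [-0.42,-0.275,0],"delta_rot": [0,-0.01,-0.12],"gripper": 0},{"slide": [-0.42,-0.275,0.05],"delta_rot": [0,-0.01,-0.12],"gripper": 0},{"slide": [-0.42,-0.275,0.25],"delta_rot": [0,-0.01,-0.12],"gripper": 0},{"slide": [-0.42,-0.275,0.4],"delta_rot": [0,-0.01,-0.12],"gripper": 0},{"slide": [-0.42,-0.275,0.44],"delta_rot": [0,-0.01,-0.12],"gripper": 0},{"slide": [-0.42,-0.275,0.44],"delta_rot": [0,-0.01,-0.12],"gripper": 0}])

```text
time_s: 40.52
ee_pos: [0.6552, -0.1143, -0.008]
eef_rot: [179.9, 0.2, 175.2]
force: [0.3, 1.0, 0.4]
width: 0.082
grip_force: 20.0
```

Request:
jog_arm(rows=[{"slide": [0,0,0],"delta_rot": [0,0,0],"gripper": 0.2},{"slide": [0,0,0],"delta_rot": [0,0,0],"gripper": 0.2},{"slide": [0,0,-0.1],"delta_rot": [0,0,0],"gripper": 0.2},{"slide": [0,0,-0.4],"delta_rot": [0,0,0],"gripper": 0.2},{"slide": [0,0,-0.45],"delta_rot": [0,0,0],"gripper": 0.35}])

```text
time_s: 41.15
ee_pos: [0.6601, -0.1165, 0.0908]
eef_rot: [-180.0, 0.9, 175.2]
force: [-0.3, -0.1, -0.1]
width: 0.255
grip_force: 0.0
```

```bash
python3 -c "
from h import *
st(); plan(.4357,-.0037,.07,112)"
```

```text
41.15 [ 0.6601 -0.1165  0.0908] [-179.98    0.94  175.23] F [-0.3 -0.1 -0.1] w 0.255 0.0 [ -15.   13.   97.    0.   70. -100.]
slide [1.166 0.469 0.085] rot [0.011 0.019 1.405]
```

Next is bracket D, left-hand.

Request:
jog_arm(rows=[{"slide": [0.3,0.12,0],"delta_rot": [0,0.01,0.2],"gripper": 0.35},{"slide": [0.6,0.24,0],"delta_rot": [0,0.01,0.4],"gripper": 0.35},{"slide": [0.85,0.35,0],"delta_rot": [0,0.01,0.6],"gripper": 0.35},{"slide": [1,0.4,0],"delta_rot": [0,0.01,0.8],"gripper": 0.35},{"slide": [1,0.4,0],"delta_rot": [0,0.01,1],"gripper": 0.35},{"slide": [1,0.4,0],"delta_rot": [0,0.01,1],"gripper": 0.35}])

```text
time_s: 41.9
ee_pos: [0.4632, -0.0189, 0.0827]
eef_rot: [179.8, -0.2, 130.4]
force: [0.0, -0.8, 0.2]
width: 0.349
grip_force: 0.0
```

```bash
python3 -c "
from h import *
st(); plan(.4357,-.0037,.04,112)"
```

```text
41.9 [ 0.4632 -0.0189  0.0827] [179.85  -0.21 130.35] F [ 0.  -0.8  0.2] w 0.349 0.0 [ -9. -13. 123.   0.  70. -50.]
slide [ 0.146 -0.056  0.214] rot [ 0.003 -0.005  0.408]
```

Request:
jog_arm(rows=[{"slide": [0.15,-0.055,0],"delta_rot": [0,-0.005,0.2],"gripper": 0.35},{"slide": [0.15,-0.055,0.1],"delta_rot": [0,-0.005,0.41],"gripper": 0.35},{"slide": [0.15,-0.055,0.2],"delta_rot": [0,-0.005,0.41],"gripper": 0.35},{"slide": [0.15,-0.055,0.21],"delta_rot": [0,-0.005,0.41],"gripper": 0.35},{"slide": [0.15,-0.055,0.21],"delta_rot": [0,-0.005,0.41],"gripper": 0.35}])

```text
time_s: 42.52
ee_pos: [0.4357, -0.0031, 0.0405]
eef_rot: [180.0, -0.1, 111.8]
force: [0.2, -0.3, 0.3]
width: 0.351
grip_force: 0.0
```

```bash
python3 -c "
from h import *
st(); plan(.4357,-.0037,-.018,112)"
```

```text
42.525 [ 0.4357 -0.0031  0.0405] [ 1.7995e+02 -7.0000e-02  1.1183e+02] F [ 0.2 -0.3  0.3] w 0.351 0.0 [ -8. -14. 128.   0.  66. -29.]
slide [-0.003 -0.001  0.292] rot [ 0.001 -0.002 -0.004]
```

Request:
jog_arm(rows=[{"slide": [0,0,0.1],"delta_rot": [0,0,0],"gripper": 0.35},{"slide": [0,0,0.2],"delta_rot": [0,0,0],"gripper": 0.35},{"slide": [0,0,0.27],"delta_rot": [0,0,0],"gripper": 0.35},{"slide": [0,0,0.29],"delta_rot": [0,0,0],"gripper": 0.3},{"slide": [0,0,0.29],"delta_rot": [0,0,0],"gripper": 0.2},{"slide": [0,0,0.29],"delta_rot": [0,0,0],"gripper": 0.1},{"slide": [0,0,0.29],"delta_rot": [0,0,0],"gripper": 0},{"slide": [0,0,0.29],"delta_rot": [0,0,0],"gripper": 0}], squeeze=15)

```text
time_s: 43.52
ee_pos: [0.4358, -0.003, -0.0174]
eef_rot: [179.9, -0.0, 111.8]
force: [-0.3, 0.1, 3.8]
width: 0.084
grip_force: 15.0
```

Request:
jog_arm(rows=[{"slide": [0,0,0],"delta_rot": [0,0,0],"gripper": 0},{"slide": [0,0,-0.1],"delta_rot": [0,0,0],"gripper": 0},{"slide": [0,0,-0.3],"delta_rot": [0,0,0],"gripper": 0},{"slide": [0,0,-0.5],"delta_rot": [0,0,0],"gripper": 0},{"slide": [0,0,-0.5],"delta_rot": [0,0,0],"gripper": 0}], squeeze=20)

```text
time_s: 44.15
ee_pos: [0.4378, -0.0033, 0.0852]
eef_rot: [179.6, 0.1, 111.8]
force: [0.0, -1.2, 0.2]
width: 0.083
grip_force: 20.0
```

```bash
python3 -c "
from h import *
st(); plan(.6597,-.0509,.08,175)"
```

```text
44.15 [ 0.4378 -0.0033  0.0852] [1.7962e+02 1.1000e-01 1.1178e+02] F [ 0.  -1.2  0.2] w 0.083 19.999510645866394 [ -8. -17. 126.   0.  71. -29.]
slide [-0.633  0.942  0.034] rot [ 0.006  0.007 -1.405]
```

Request:
jog_arm(rows=[{"slide": [-0.12,0.18,0],"delta_rot": [0,0,-0.2],"gripper": 0},{"slide": [-0.24,0.36,0],"delta_rot": [0,0,-0.4],"gripper": 0},{"slide": [-0.36,0.54,0],"delta_rot": [0,0,-0.6],"gripper": 0},{"slide": [-0.48,0.72,0],"delta_rot": [0,0,-0.8],"gripper": 0},{"slide": [-0.55,0.85,0],"delta_rot": [0,0,-1],"gripper": 0},{"slide": [-0.55,0.85,0],"delta_rot": [0,0,-1],"gripper": 0}])

```text
time_s: 44.9
ee_pos: [0.6338, -0.0422, 0.0792]
eef_rot: [180.0, -0.2, 156.7]
force: [-0.9, -0.3, -1.4]
width: 0.083
grip_force: 20.0
```

```bash
python3 -c "
from h import *
st(); plan(.6597,-.0509,-.01,175)"
```

```text
44.9 [ 0.6338 -0.0422  0.0792] [179.97  -0.22 156.73] F [-0.9 -0.3 -1.4] w 0.083 19.99881684780121 [ -9.  10. 101.   0.  69. -75.]
slide [-0.138  0.011  0.445] rot [ 0.002 -0.005 -0.406]
```

Request:
jog_arm(rows=[{"slide": [-0.14,0.01,0],"delta_rot": [0,-0.005,-0.2],"gripper": 0},{"slide": [-0.14,0.01,0],"delta_rot": [0,-0.005,-0.4],"gripper": 0},{"slide": [-0.14,0.01,0.05],"delta_rot": [0,-0.005,-0.4],"gripper": 0},{"slide": [-0.14,0.01,0.25],"delta_rot": [0,-0.005,-0.4],"gripper": 0},{"slide": [-0.14,0.01,0.4],"delta_rot": [0,-0.005,-0.4],"gripper": 0},{"slide": [-0.14,0.01,0.445],"delta_rot": [0,-0.005,-0.4],"gripper": 0},{"slide": [-0.14,0.01,0.445],"delta_rot": [0,-0.005,-0.4],"gripper": 0}])

```text
time_s: 45.78
ee_pos: [0.6592, -0.0509, -0.0081]
eef_rot: [179.9, 0.1, 174.7]
force: [0.2, -0.2, -0.3]
width: 0.081
grip_force: 20.0
```

Request:
jog_arm(rows=[{"slide": [0,0,0],"delta_rot": [0,0,0],"gripper": 0.2},{"slide": [0,0,0],"delta_rot": [0,0,0],"gripper": 0.2},{"slide": [0,0,-0.1],"delta_rot": [0,0,0],"gripper": 0.2},{"slide": [0,0,-0.4],"delta_rot": [0,0,0],"gripper": 0.2},{"slide": [0,0,-0.45],"delta_rot": [0,0,0],"gripper": 0.35}])

```text
time_s: 46.4
ee_pos: [0.6645, -0.0519, 0.091]
eef_rot: [180.0, 0.9, 174.8]
force: [0.0, 1.1, 0.2]
width: 0.259
grip_force: 0.0
```

```bash
python3 -c "
from h import *
st(); plan(.5317,.0936,.07,196)"
```

```text
46.4 [ 0.6645 -0.0519  0.091 ] [180.     0.9  174.78] F [0.  1.1 0.2] w 0.259 0.0 [ -9.  12.  97.   0.  70. -94.]
slide [0.729 0.664 0.094] rot [-0.004  0.02  -0.472]
```

Next is bracket A, left-hand.

Request:
jog_arm(rows=[{"slide": [0.25,0.22,0],"delta_rot": [0,0.01,-0.2],"gripper": 0.35},{"slide": [0.5,0.45,0],"delta_rot": [0,0.01,-0.47],"gripper": 0.35},{"slide": [0.71,0.66,0],"delta_rot": [0,0.01,-0.47],"gripper": 0.35},{"slide": [0.71,0.66,0],"delta_rot": [0,0.01,-0.47],"gripper": 0.35},{"slide": [0.71,0.66,0.2],"delta_rot": [0,0.01,-0.47],"gripper": 0.35},{"slide": [0.71,0.66,0.24],"delta_rot": [0,0.01,-0.47],"gripper": 0.35},{"slide": [0.71,0.66,0.24],"delta_rot": [0,0.01,-0.47],"gripper": 0.35}])

```text
time_s: 47.28
ee_pos: [0.5309, 0.0927, 0.0343]
eef_rot: [179.9, -0.3, -164.1]
force: [-0.9, 0.5, -0.1]
width: 0.352
grip_force: 0.0
```

```bash
python3 -c "
from h import *
st(); plan(.5317,.0936,-.018,196)"
```

```text
47.275 [0.5309 0.0927 0.0343] [ 179.94   -0.28 -164.12] F [-0.9  0.5 -0.1] w 0.352 0.0 [   4.    1.  115.   -0.   64. -102.]
slide [-0.006  0.003  0.262] rot [ 0.001 -0.006 -0.003]
```

Request:
jog_arm(rows=[{"slide": [-0.005,0,0.1],"delta_rot": [0,-0.005,0],"gripper": 0.35},{"slide": [-0.005,0,0.2],"delta_rot": [0,-0.005,0],"gripper": 0.35},{"slide": [-0.005,0,0.25],"delta_rot": [0,-0.005,0],"gripper": 0.35},{"slide": [-0.005,0,0.26],"delta_rot": [0,-0.005,0],"gripper": 0.3},{"slide": [-0.005,0,0.26],"delta_rot": [0,-0.005,0],"gripper": 0.2},{"slide": [-0.005,0,0.26],"delta_rot": [0,-0.005,0],"gripper": 0.1},{"slide": [-0.005,0,0.26],"delta_rot": [0,-0.005,0],"gripper": 0},{"slide": [-0.005,0,0.26],"delta_rot": [0,-0.005,0],"gripper": 0}], squeeze=15)

```text
time_s: 48.28
ee_pos: [0.5321, 0.0935, -0.017]
eef_rot: [180.0, 0.1, -164.1]
force: [-0.3, -0.0, 2.4]
width: 0.084
grip_force: 15.0
```

Request:
jog_arm(rows=[{"slide": [0,0,0],"delta_rot": [0,0,0],"gripper": 0},{"slide": [0,0,-0.1],"delta_rot": [0,0,0],"gripper": 0},{"slide": [0,0,-0.3],"delta_rot": [0,0,0],"gripper": 0},{"slide": [0,0,-0.5],"delta_rot": [0,0,0],"gripper": 0},{"slide": [0,0,-0.5],"delta_rot": [0,0,0],"gripper": 0}], squeeze=20)

```text
time_s: 48.9
ee_pos: [0.5343, 0.0936, 0.0861]
eef_rot: [-180.0, 0.4, -164.1]
force: [0.8, 0.2, -0.7]
width: 0.078
grip_force: 20.0
```

```bash
python3 -c "
from h import *
st(); plan(.7003,-.0943,.085,175)"
```

```text
48.9 [0.5343 0.0936 0.0861] [-179.97    0.4  -164.06] F [ 0.8  0.2 -0.7] w 0.078 19.99288648366928 [   4.   -3.  113.    0.   69. -102.]
slide [-0.54  -1.131  0.01 ] rot [0.001 0.009 0.465]
```

Request:
jog_arm(rows=[{"slide": [-0.12,-0.25,0],"delta_rot": [0,0,0.2],"gripper": 0},{"slide": [-0.24,-0.5,0],"delta_rot": [0,0,0.4],"gripper": 0},{"slide": [-0.36,-0.75,0],"delta_rot": [0,0,0.465],"gripper": 0},{"slide": [-0.5,-1,0],"delta_rot": [0,0,0.465],"gripper": 0},{"slide": [-0.5,-1,0],"delta_rot": [0,0,0.465],"gripper": 0},{"slide": [-0.5,-1,0],"delta_rot": [0,0,0.465],"gripper": 0}])

```text
time_s: 49.65
ee_pos: [0.6811, -0.0711, 0.0798]
eef_rot: [179.9, -0.2, 175.0]
force: [-0.7, 1.0, -0.5]
width: 0.085
grip_force: 20.0
```

```bash
python3 -c "
from h import *
st(); plan(.7003,-.0943,-.01,175)"
```

```text
49.65 [ 0.6811 -0.0711  0.0798] [179.91  -0.25 174.99] F [-0.7  1.  -0.5] w 0.085 19.992954432964325 [-10.  16.  94.   0.  70. -95.]
slide [-0.108 -0.108  0.448] rot [ 0.002 -0.005 -0.   ]
```

Request:
jog_arm(rows=[{"slide": [-0.11,-0.11,0],"delta_rot": [0,0,0],"gripper": 0},{"slide": [-0.11,-0.11,0],"delta_rot": [0,0,0],"gripper": 0},{"slide": [-0.11,-0.11,0.05],"delta_rot": [0,0,0],"gripper": 0},{"slide": [-0.11,-0.11,0.25],"delta_rot": [0,0,0],"gripper": 0},{"slide": [-0.11,-0.11,0.4],"delta_rot": [0,0,0],"gripper": 0},{"slide": [-0.11,-0.11,0.445],"delta_rot": [0,0,0],"gripper": 0},{"slide": [-0.11,-0.11,0.445],"delta_rot": [0,0,0],"gripper": 0}])

```text
time_s: 50.52
ee_pos: [0.7018, -0.0945, -0.0075]
eef_rot: [179.9, -0.1, 175.0]
force: [0.4, -0.6, -0.2]
width: 0.084
grip_force: 20.0
```

Request:
jog_arm(rows=[{"slide": [0,0,0],"delta_rot": [0,0,0],"gripper": 0.2},{"slide": [0,0,0],"delta_rot": [0,0,0],"gripper": 0.2},{"slide": [0,0,-0.1],"delta_rot": [0,0,0],"gripper": 0.2},{"slide": [0,0,-0.4],"delta_rot": [0,0,0],"gripper": 0.2},{"slide": [0,0,-0.45],"delta_rot": [0,0,0],"gripper": 0.35},{"slide": [0,0,-0.45],"delta_rot": [0,0,0],"gripper": 0.35}])

```text
time_s: 51.28
ee_pos: [0.7041, -0.0956, 0.0863]
eef_rot: [180.0, 0.2, 175.0]
force: [0.4, -0.4, -1.6]
width: 0.328
grip_force: 0.0
```

```bash
python3 -c "
from h import *
st(); plan(.4323,-.1015,.09,63)"
```

```text
51.275 [ 0.7041 -0.0956  0.0863] [179.98   0.24 175.01] F [ 0.4 -0.4 -1.6] w 0.328 0.0 [-12.  18.  91.   0.  71. -97.]
slide [ 1.351 -0.147 -0.024] rot [0.005 0.003 2.489]
```

Last is bracket E, right-hand.

Request:
jog_arm(rows=[{"slide": [0.3,-0.03,0],"delta_rot": [0,0,0.2],"gripper": 0.35},{"slide": [0.6,-0.06,0],"delta_rot": [0,0,0.4],"gripper": 0.35},{"slide": [0.85,-0.1,0],"delta_rot": [0,0,0.6],"gripper": 0.35},{"slide": [1,-0.1,0],"delta_rot": [0,0,0.8],"gripper": 0.35},{"slide": [1,-0.1,0],"delta_rot": [0,0,1],"gripper": 0.35}])

```text
time_s: 51.9
ee_pos: [0.4981, -0.0972, 0.0809]
eef_rot: [-179.9, -0.3, 129.7]
force: [-0.3, -0.6, 0.3]
width: 0.35
grip_force: 0.0
```

Request:
jog_arm(rows=[{"slide": [0,0,0],"delta_rot": [0,0,0.2],"gripper": 0.35},{"slide": [0,0,0],"delta_rot": [0,0,0.4],"gripper": 0.35},{"slide": [0,0,0],"delta_rot": [0,0,0.6],"gripper": 0.35},{"slide": [0,0,0],"delta_rot": [0,0,0.8],"gripper": 0.35},{"slide": [0,0,0],"delta_rot": [0,0,1],"gripper": 0.35},{"slide": [0,0,0],"delta_rot": [0,0,1],"gripper": 0.35}])

```text
time_s: 52.65
ee_pos: [0.5004, -0.0975, 0.0815]
eef_rot: [-179.8, -0.1, 85.1]
force: [0.9, -0.3, -0.7]
width: 0.35
grip_force: 0.0
```

```bash
python3 -c "
from h import *
st(); grab('top'); brackets(); plan(.4323,-.1015,.04,63.5)"
```

```text
52.65 [ 0.5004 -0.0975  0.0815] [-1.7981e+02 -8.0000e-02  8.5110e+01] F [ 0.9 -0.3 -0.7] w 0.35 0.0 [-17.  -6. 117.   0.  69. -12.]
slide [-0.049 -0.338  0.21 ] rot [-0.004 -0.001  0.481]
```

Request:
jog_arm(rows=[{"slide": [-0.05,-0.2,0],"delta_rot": [0,0,0.2],"gripper": 0.35},{"slide": [-0.05,-0.34,0],"delta_rot": [0,0,0.4],"gripper": 0.35},{"slide": [-0.05,-0.34,0.1],"delta_rot": [0,0,0.48],"gripper": 0.35},{"slide": [-0.05,-0.34,0.21],"delta_rot": [0,0,0.48],"gripper": 0.35},{"slide": [-0.05,-0.34,0.21],"delta_rot": [0,0,0.48],"gripper": 0.35},{"slide": [-0.05,-0.34,0.21],"delta_rot": [0,0,0.48],"gripper": 0.35}])

```text
time_s: 53.45
ee_pos: [0.4333, -0.1019, 0.0416]
eef_rot: [-180.0, -0.0, 63.5]
force: [0.2, 0.2, 0.7]
width: 0.352
grip_force: 0.0
```

```bash
python3 -c "
from h import *
st(); plan(.4323,-.1015,-.018,63.5)
p,d=grab('wrist'); cv2.imwrite('pics/g.png',p[120:340,160:480,::-1])"
```

```text
53.45 [ 0.4333 -0.1019  0.0416] [-1.7997e+02 -4.0000e-02  6.3460e+01] F [0.2 0.2 0.7] w 0.352 0.0 [-20. -13. 127.   0.  66.   6.]
slide [-0.001 -0.005  0.298] rot [-0.001 -0.001 -0.001]
```

View pics/g.png

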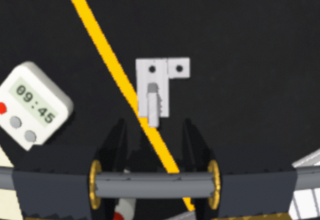

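The tab of E, at (153,105) in the crop, is centred, and the toe is on the right, so it is right-hand. The red dropper, at (122,210), is clear of the fingers. I'll grip.

Request:
jog_arm(rows=[{"slide": [0,-0.005,0.1],"delta_rot": [0,0,0],"gripper": 0.35},{"slide": [0,-0.005,0.2],"delta_rot": [0,0,0],"gripper": 0.35},{"slide": [0,-0.005,0.27],"delta_rot": [0,0,0],"gripper": 0.35},{"slide": [0,-0.005,0.295],"delta_rot": [0,0,0],"gripper": 0.3},{"slide": [0,-0.005,0.295],"delta_rot": [0,0,0],"gripper": 0.2},{"slide": [0,-0.005,0.295],"delta_rot": [0,0,0],"gripper": 0.1},{"slide": [0,-0.005,0.295],"delta_rot": [0,0,0],"gripper": 0},{"slide": [0,-0.005,0.295],"delta_rot": [0,0,0],"gripper": 0}], squeeze=15)

```text
time_s: 54.5
ee_pos: [0.4327, -0.1015, -0.0171]
eef_rot: [180.0, -0.0, 63.4]
force: [-0.0, 0.5, 2.8]
width: 0.079
grip_force: 15.0
```

Request:
jog_arm(rows=[{"slide": [0,0,0],"delta_rot": [0,0,0],"gripper": 0},{"slide": [0,0,-0.1],"delta_rot": [0,0,0],"gripper": 0},{"slide": [0,0,-0.3],"delta_rot": [0,0,0],"gripper": 0},{"slide": [0,0,-0.5],"delta_rot": [0,0,0],"gripper": 0},{"slide": [0,0,-0.5],"delta_rot": [0,0,0],"gripper": 0}], squeeze=20)

```text
time_s: 55.12
ee_pos: [0.4347, -0.1023, 0.0857]
eef_rot: [179.6, -0.1, 63.4]
force: [0.7, -0.1, -1.6]
width: 0.08
grip_force: 20.0
```

```bash
python3 -c "
from h import *
st(); plan(.678,.108,.085,88)"
```

```text
55.125 [ 0.4347 -0.1023  0.0857] [ 1.7963e+02 -8.0000e-02  6.3410e+01] F [ 0.7 -0.1 -1.6] w 0.08 19.998004138469696 [-20. -16. 125.   0.  70.   6.]
slide [1.485 0.617 0.009] rot [ 0.008 -0.    -0.546]
```

Request:
jog_arm(rows=[{"slide": [0.25,0.1,0],"delta_rot": [0,0,-0.2],"gripper": 0},{"slide": [0.5,0.2,0],"delta_rot": [0,0,-0.4],"gripper": 0},{"slide": [0.75,0.3,0],"delta_rot": [0,0,-0.545],"gripper": 0},{"slide": [1,0.4,0],"delta_rot": [0,0,-0.545],"gripper": 0},{"slide": [1,0.4,0],"delta_rot": [0,0,-0.545],"gripper": 0}])

```text
time_s: 55.75
ee_pos: [0.5936, 0.0437, 0.0797]
eef_rot: [-179.8, -0.1, 88.1]
force: [-0.2, -1.1, -0.5]
width: 0.084
grip_force: 20.0
```

```bash
python3 -c "
from h import *
st(); plan(.678,.108,-.01,88)"
```

```text
55.75 [0.5936 0.0437 0.0797] [-1.7979e+02 -6.0000e-02  8.8120e+01] F [-0.2 -1.1 -0.5] w 0.084 19.998150765895844 [ -1.   5. 106.   0.  69.   1.]
slide [0.334 0.413 0.447] rot [-0.005 -0.001  0.003]
```

Request:
jog_arm(rows=[{"slide": [0.16,0.2,0],"delta_rot": [0,0,0],"gripper": 0},{"slide": [0.335,0.415,0],"delta_rot": [0,0,0],"gripper": 0},{"slide": [0.335,0.415,0],"delta_rot": [0,0,0],"gripper": 0},{"slide": [0.335,0.415,0.2],"delta_rot": [0,0,0],"gripper": 0},{"slide": [0.335,0.415,0.4],"delta_rot": [0,0,0],"gripper": 0},{"slide": [0.335,0.415,0.445],"delta_rot": [0,0,0],"gripper": 0},{"slide": [0.335,0.415,0.445],"delta_rot": [0,0,0],"gripper": 0}])

```text
time_s: 56.62
ee_pos: [0.6774, 0.1048, -0.0072]
eef_rot: [-179.9, -0.0, 87.9]
force: [0.2, 0.3, 0.0]
width: 0.088
grip_force: 20.0
```

Request:
jog_arm(rows=[{"slide": [0,0,0],"delta_rot": [0,0,0],"gripper": 0.2},{"slide": [0,0,0],"delta_rot": [0,0,0],"gripper": 0.2},{"slide": [0,0,-0.1],"delta_rot": [0,0,0],"gripper": 0.2},{"slide": [0,0,-0.4],"delta_rot": [0,0,0],"gripper": 0.2},{"slide": [0,0,-0.8],"delta_rot": [0,0,0],"gripper": 0.3},{"slide": [0,0.0,-0.9],"delta_rot": [0,0,0],"gripper": 0.3}])

```text
time_s: 57.38
ee_pos: [0.6806, 0.1058, 0.1806]
eef_rot: [179.6, -0.1, 87.9]
force: [0.1, 0.5, 0.4]
width: 0.29
grip_force: 0.0
```

Request:
jog_arm(rows=[{"slide": [0,-0.3,0],"delta_rot": [0,0,0],"gripper": 0.3},{"slide": [0,-0.6,0],"delta_rot": [0,0,0],"gripper": 0.3},{"slide": [0,-0.9,0],"delta_rot": [0,0,0],"gripper": 0.3},{"slide": [0,-1,0],"delta_rot": [0,0,0],"gripper": 0.3},{"slide": [0,-1,0],"delta_rot": [0,0,0],"gripper": 0.3}])

```text
time_s: 58.0
ee_pos: [0.4785, 0.1129, 0.1756]
eef_rot: [179.8, -0.1, 88.0]
force: [0.5, -0.3, 1.1]
width: 0.305
grip_force: 0.0
```

```bash
python3 -c "
from h import *
st(); p,d=grab('top'); cv2.imwrite('pics/z.png',cv2.resize(p[110:300,225:455],None,fx=3,fy=3,interpolation=cv2.INTER_CUBIC)[...,::-1])"
```

```text
58.0 [0.4785 0.1129 0.1756] [ 1.798e+02 -8.000e-02  8.797e+01] F [ 0.5 -0.3  1.1] w 0.305 0.0 [  7. -14. 114.   0.  79.   9.]
```

View pics/z.png

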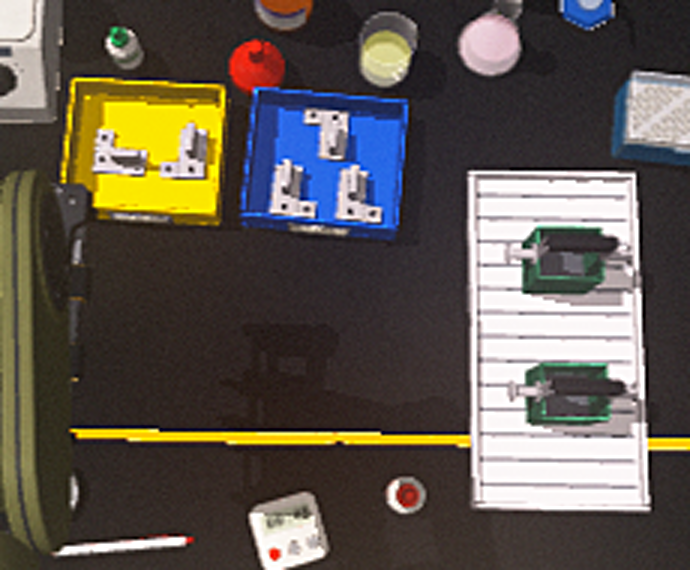

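The picture shows two right-hand brackets in the yellow bin, at (120,150) and (185,155), and three left-hand ones in the blue bin, at (328,135), (290,190) and (355,195). Both buckets stand upright in the tray, at (565,260) and (570,395), and the bystanders have not moved. I'll hand in.

```bash
python3 -c "
from h import *
print(ctrl.hand_in())"
```

```text
the job is handed in; nothing more can be done
None
```

The job is handed in, with no verdict returned: at the last look both buckets stood upright in the white tray, the three left-hand brackets were in the blue bin and the two right-hand ones in the yellow, and the rest of the bench in that view, all but the part behind the arm, was unmoved.

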